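Charge the milling basin on the shaker

ROBOT

A 6-joint arm with a two-finger parallel gripper is mounted at the origin on the work surface. World frame = base frame: x ahead of the robot, y to its left, z up, the work surface at z = 0. Lengths are in m, angles in degrees, forces in N, time in s.
With the tool pointing down it reaches from about 0.375 to 0.9 m from the base axis. Payload 3.1 kg.
Tool frame: the origin (TCP) lies at the very end of the fingers, on their centre line; the grasp point (between the pads) lies 19 mm behind it; z points along the fingers, y is the line along which they close (so a half turn about z gives the same grasp; the last joint's range is limited). The gripper opens to 87 mm and grips with 3 to 60 N. Pads are 19 mm wide; open, the fingers measure 117 mm over their backs; the gripper's body (75 mm by 190 mm) begins 51 mm behind the grasp point.
Start: joints at [66.492, 30.224, 82.088, -0, 67.689, -10.227], TCP at [0.144, 0.608, 0.191] pointing down, gripper open.
Joint ranges: [-176.69, 176.69], [-43.24, 126.21], [12.49, 139.97], [-82, 262], [0, 151.66], [-163.58, 163.58]. Speed limits (degrees/s): [159.86, 159.86, 180, 180, 180, 180].

INTERFACE

Orientations are given as a 3x3 rotation matrix whose columns are the frame's x, y, z axes.
In Python, from rig import readout, viewer, ticket gives the robot as it stands.
- The arm moves only by the tool send_rows, never from a script. Its argument "moves" is a list of rows, each a list of 6 numbers: the shift along the tool's x, y, z in units of 250 mm (1.0 is 250 mm), then the turn, a rotation vector about the tool's x, y, z in units of 90 degrees (1.0 is 90 degrees). A call has 1 to 12 rows; each row is the pose to reach, as a shift and turn from the pose commanded when the call began, along the tool's axes at that moment; what a row does not reach only later rows make up. A row lasts 1/10 s, in which the tool goes at most 50 mm and 8.59 degrees, less where a joint would pass 70% of its speed; a pose out of reach is approached as far as the arm can. A call with a number of a shift or a turn outside -1 to 1 is refused whole. A call with a gripper value outside its range is refused whole. "grip" is the opening, from 0 (shut) to 1 (fully open), set as the call begins (left out, the last holds). The fingers move at their own pace and stop on an object; the grip force is fixed at half the most. Time passes only in rows, so rows that repeat a pose let the fingers close. It gives the time, the measured TCP pose, the force, the opening and the grip force at its end, in the units of the state.
- readout.read_state(): the state, without advancing time (a new reading comes with each control period).
- viewer.capture(name): name is "side" or "top" or "wrist"; returns (picture, depth): 384x512x3 uint8, red, green, blue; 384x512 float32, m along the optical axis (not along the pixel's ray), 0 where there is no reading.
- viewer.camera_info(name): a dict with "fx", "fy", "cx", "cy" (pixels), "R" (3x3) and "t" (3): a world point X has camera coordinates R X + t; the wrist camera has in their place "tool_from_camera" (4x4, takes a point from camera to tool coordinates, whose origin is the TCP and whose axes are the flange's). Camera axes: x right, y down, z forward; pixel columns grow to the right and rows downward; lengths in m; the calibration is good to about 2 mm. A picture is of the moment at which its call begins: read the wrist's pose just before it. camera_info takes no time and is no camera call.
- ticket.hand_in(): hands the job in; it is judged then, once.
The state is a dict: "time_s": time; "joint_positions": joint angles; "qvel": joint speeds; "tau": joint torques, N m; "position": TCP position; "tcp_rot": TCP orientation; "force": force on the tool from outside, world axes, zero at the start; "moment": the same for the moment, N m; "opening": opening from 0.0 (shut) to 1.0 (fully open); "grasp_force": force on a finger pad.
Only numpy, scipy, OpenCV 4.12 (cv2) and the standard library are available. Lean on these libraries where they do the work, as an engineer would, in place of code of your own. Each camera call takes 0.05 s, during which the arm holds its last target. There are 200 camera calls.

TASK

Collect every white ceramic milling stone from the bench onto the tray that stands on the balance, and let go so that the whole batch can be weighed there. Then carry the tray to the steel basin on the shaker, tip the whole batch off it into the basin, and stand the empty tray back on the middle of the balance pan. Last of all, turn the shaker's speed knob until its white pointer is at the long mark, leaving everything else on the bench where it is.

Things in the scene. Friction and masses are not known exactly. Their poses are not given: they have to be found in the camera images.
- stone1: one of up to six equal off-white ceramic milling stones: hexagonal block, 24 mm across the flats (27.7 over the corners), 14 mm thick, 24 g; origin at its centre, z axis along the thickness, x axis across two flats (flats every 60 degrees). Four to six are present in a run, the others are absent (None). They start flat on the bench.
- stone2: another milling stone, the same as stone1, or absent
- stone3: another milling stone, the same as stone1, or absent
- stone4: another milling stone, the same as stone1, or absent
- stone5: another milling stone, the same as stone1, or absent
- stone6: another milling stone, the same as stone1, or absent
- tray: aluminium tray, 150 (x) by 116 (y) mm, 160 g, floor 3 mm, three walls 18 mm high, open without lip at its +x end. At the -x end an upright black handle block 14 mm thick (x), 40 wide (y), top 70 mm above the underside, centred at x = -68 mm. Origin: centre of the underside, z up. Starts on the balance pan, open end roughly towards the robot
- tray_grip (a point): the place to grip the tray's handle: middle of the block, 48 mm above the tray's underside (tray x = -68 mm); axes as the tray's; close the fingers along the tray's x
- tray_lip (a point): middle of the tray's open edge, at its floor's upper side (tray x = +75 mm, 3 mm up)
- pan (a point): centre of the top of the balance's round steel pan, 130 mm across, 68 mm above the bench; axes as the balance's, a fixed white box 54 mm high reaching from the pan's centre 155 mm to its -x (display), 95 mm to +x and 95 mm to each side. Balance and shaker stand on different sides of the bench, either way round
- basin: round stainless basin, loose, standing on the shaker's platform; rim 168 mm across outside (162 mm inside) at 55 mm above its underside, base 148 mm across, wall 3 mm, floor 4 mm thick. Origin: centre of its underside
- platform (a point): centre of the top of the shaker's square platform (172 by 172 mm inside its 8 mm high rim), 72 mm above the bench; axes as the shaker's, a fixed white machine 220 mm wide (y), reaching 205 mm from here to its -x (robot's side) and 105 mm to +x, housing top 60 mm above the bench
- speed (a joint): angle of the shaker's black speed knob (rad), growing clockwise seen from above, 0 to 4.71; at 0 the knob's white pointer line points to the shaker's -x. Ticks every 30 degrees; the pointer is at the long thick mark at 2.094 rad (120 degrees). Starts between 0 and 0.8
- speed_grip (a point): on the knob's axis (147 mm from the platform's centre towards the shaker's -x), 97 mm above the bench, the height to grip; turns with the knob. The knob's grip is a bar 14 mm thick (y), 49 mm long (x), from 74 to 104 mm above the bench; the white pointer lies on its -x half
- mark (a point): middle of the long mark on the shaker's housing, 54 mm from the knob's axis
- stopper: bystander, leave it: black rubber stopper, 25 mm across, 24 mm high, standing among the stones; origin under its centre
- jar: bystander, leave it: small amber jar, 40 mm across, 50 mm high, standing among the stones; origin under its centre
- beaker: bystander, leave it: glass cup 70 mm across, 90 mm high; origin under its centre
- driver: bystander, leave it: screwdriver 180 mm long along its x, lying across beyond the stones; origin under its middle
- flask: bystander, leave it: white bottle 60 mm across, 150 mm high; origin under its centre
- tipbox: bystander, leave it: grey box 120 x 80 x 55 mm; origin under its centre

How it is judged:
By the outcome, as a careful person would: the job done as asked, in the order asked, and still so for the second after the job is handed in, with the robot touching nothing.
Of stone1, stone2, stone3, stone4, stone5, stone6 only 4 to 6 are there at a start; the rules pass over those that are not, and their reading is None.
At some moment in a run one of stone1, stone2, stone3, stone4, stone5, stone6 may be knocked a few centimetres aside while the robot is not near it.
It also fails if it takes over 210 s, if anything falls off the work surface, if the arm or the gripper's body presses on something with over 40 N, if the wrist force passes 120 N, or if a joint passes its speed limit or range.

## Working session

There is one attempt and no reset: what is moved stays moved. The work goes in short steps, Python scripts to look and compute and a tool call to move; the robot and the scene stay as the last step left them, time stands still between calls to the robot, and variables do not carry over. Pictures are saved under pics/ and viewed, at most 14 in all, crops included, and the job is handed in when it is done.

Besides the shell and the picture viewer there is one more tool, called after ">>>" by a JSON object that holds its "method" and its "body". send_rows: Moves the arm, as the interface text tells. Shifts and turns lie within -1 to 1; 1 stands for 250 mm of shift or 90 degrees of turn. Its arguments: {"type":"object","properties":{"moves":{"type":"array"},"grip":{"type":"number"}},"required":["moves"]}

```bash
ls; mkdir -p pics
cat > h.py <<'E'
import numpy as np, cv2
from rig import readout, viewer, ticket
def cap(n,save=None):
    s=readout.read_state(); p,d=viewer.capture(n); i=viewer.camera_info(n)
    if save: cv2.imwrite('pics/'+save,p[:,:,::-1])
    if n=='wrist':
        T=np.array(i['tool_from_camera']); W=np.eye(4); W[:3,:3]=s['tcp_rot']; W[:3,3]=s['position']; M=W@T
    else:
        R=np.array(i['R']);t=np.array(i['t']); M=np.eye(4); M[:3,:3]=R.T; M[:3,3]=-R.T@t
    return p,d,i,M
def ray(i,M,u,v,z):
    d=M[:3,:3]@np.array([(u-i['cx'])/i['fx'],(v-i['cy'])/i['fy'],1.]); o=M[:3,3]
    return o+d*(z-o[2])/d[2]
def cloud(d,i,M):
    v,u=np.mgrid[:d.shape[0],:d.shape[1]]
    P=np.stack([(u-i['cx'])/i['fx']*d,(v-i['cy'])/i['fy']*d,d],-1)
    return P@M[:3,:3].T+M[:3,3]
E
python3 - <<'E'
from h import *
s=readout.read_state(); print({k:np.round(v,3).tolist() for k,v in s.items()})
for n in ['top','side']:
    p,d,i,M=cap(n,n+'0.png'); print(n,M.round(3).tolist(),i['fx'],(d>0).mean())
E
```

```text
pics
{'time_s': 0.0, 'joint_positions': [66.491, 30.278, 82.156, -0.002, 67.688, -10.227], 'qvel': [-0.041, 0.007, -0.069, 0.02, 0.036, 0.091], 'tau': [0.0, -44.004, -17.659, 0.063, 0.058, -0.0], 'position': [0.143, 0.608, 0.19], 'tcp_rot': [[-0.973, 0.23, -0.001], [0.23, 0.973, -0.002], [0.0, -0.002, -1.0]], 'force': [-0.136, 0.277, 0.792], 'moment': [0.011, -0.054, -0.007], 'grasp_force': 0.0, 'opening': 0.997}
top [[-0.008, -0.992, 0.129, 0.441], [-1.0, 0.01, 0.012, -0.017], [-0.013, -0.129, -0.992, 1.291], [0.0, 0.0, 0.0, 1.0]] 479.6455110805724 0.9960988362630209
side [[-0.79, -0.471, 0.392, 0.248], [-0.613, 0.605, -0.508, 0.44], [0.002, -0.642, -0.767, 0.751], [0.0, 0.0, 0.0, 1.0]] 348.42668142829905 0.9960174560546875
```

View pics/top0.png

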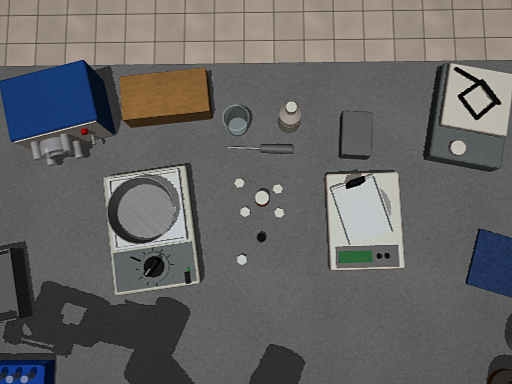

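View pics/side0.png

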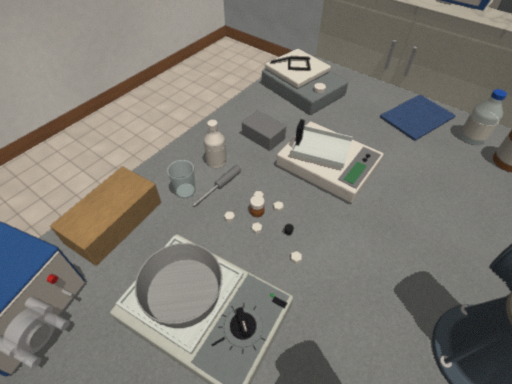

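The top view shows five stones at about (239,183), (278,188), (245,212), (279,212) and (242,259). The jar has a white cap at (262,198) and the stopper is at (262,237). The shaker and basin are on the left (knob at (152,266)). The balance is on the right, with the tray handle at (356,182).

Run:
```python
from h import *
p,d,i,M=cap('top'); P=cloud(d,i,M); Z=P[...,2]
white=(p.min(2)>150).astype(np.uint8)
x,y,w,h=215,160,85,120
sub=np.zeros_like(white); sub[y:y+h,x:x+w]=white[y:y+h,x:x+w]
n,l,st,c=cv2.connectedComponentsWithStats(sub)
for k in range(1,n):
    if st[k,4]>15: print('st',c[k].round(1),st[k,4],ray(i,M,*c[k],.014).round(3)[:2],'z',np.median(Z[l==k]).round(3))
# heights regions
def rect(m,z,name):
    m=m.astype(np.uint8); n,l,st,c=cv2.connectedComponentsWithStats(m); k=1+np.argmax(st[1:,4])
    pts=P[l==k][:,:2].astype(np.float32)*1000
    print(name,c[k].round(0),st[k,4],[np.round(a,1) for a in cv2.minAreaRect(pts)],pts.mean(0).round(1),np.median(Z[l==k]).round(4))
U=np.mgrid[:384,:512][1]; V=np.mgrid[:384,:512][0]
sh=(U<205)&(U>100)&(V>155)&(V<300); ba=(U>315)&(U<415)&(V>160)&(V<275)
rect(sh&(Z>.05),0,'shaker'); rect(sh&(Z>.115),0,'rim'); rect(sh&(V>240)&(Z>.085),0,'knob')
rect(ba&(Z>.04),0,'bal'); rect(ba&(Z>.066)&(Z<.1),0,'traylow');rect(ba&(Z>.115),0,'handle')
rect(ba&(Z>.0655),0,'tray')
o=np.hstack([p[150:300,95:215],p[150:300,310:430]])[:,:,::-1]
cv2.imwrite('pics/z1.png',cv2.resize(o,None,fx=3.3,fy=3.3,interpolation=cv2.INTER_CUBIC))
```

```text
st [239.  182.6] 65 [0.631 0.055] z 0.014
st [277.3 188.6] 63 [ 0.614 -0.047] z 0.013
st [261.6 197.2] 136 [ 0.591 -0.005] z 0.05
st [244.9 211.5] 68 [0.553 0.04 ] z 0.013
st [278.9 212.4] 66 [ 0.549 -0.051] z 0.013
st [241.3 259.4] 72 [0.426 0.05 ] z 0.014
shaker [151. 230.] 10226 [array([518.4, 193.8]), array([310.5, 397.1]), np.float64(7.6)] [502.4 274.2] 0.0714
rim [133. 208.] 477 [array([539.6, 175. ]), array([398.6, 166.4]), np.float64(85.4)] [553.4 305.3] 0.1246
knob [151. 267.] 141 [array([433.7, 136.4]), array([ 40.9, 304.3]), np.float64(10.2)] [410.5 264. ] 0.1031
bal [365. 221.] 7151 [array([ 522.4, -190.9]), array([250.2, 351.8]), np.float64(1.4)] [ 521.1 -267.3] 0.0575
traylow [363. 210.] 2730 [array([ 552.9, -268. ]), array([150.3, 135.3]), np.float64(17.2)] [ 548.8 -263. ] 0.0712
handle [357. 181.] 113 [array([ 538. , -132.5]), array([ 23.4, 301.3]), np.float64(35.7)] [ 612.3 -235.8] 0.1367
tray [363. 209.] 2896 [array([ 523.4, -169.8]), array([150.2, 340.4]), np.float64(16.7)] [ 551.1 -260.8] 0.0713
```

View pics/z1.png

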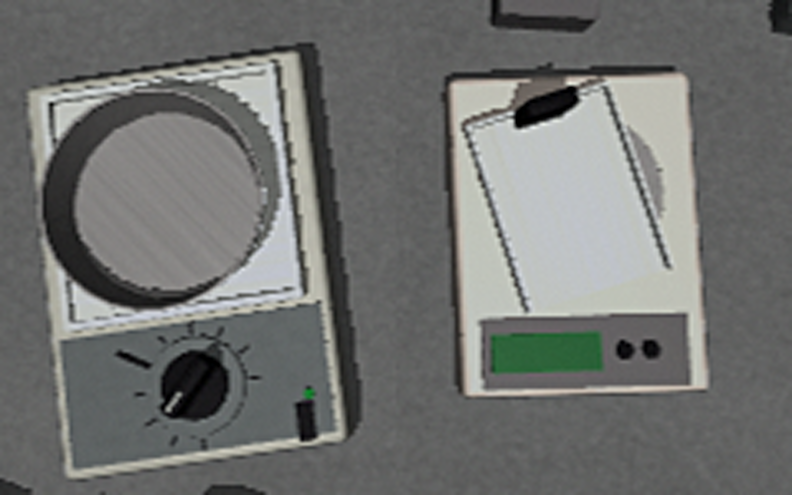

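The pointer is at the lower left of the knob and the long mark at its upper left. The tray is off-centre and yawed by about 17°. I'll move the wrist camera over the stones.

>>> {"method": "send_rows", "body": {"moves": [[-0.97, -1, -0.56, 0, 0, 0.85], [-0.97, -1, -0.56, 0, 0, 0.85], [-0.97, -1, -0.56, 0, 0, 0.85], [-0.97, -1, -0.56, 0, 0, 0.85], [-0.97, -1, -0.56, 0, 0, 0.85], [-0.97, -1, -0.56, 0, 0, 0.85], [-0.97, -1, -0.56, 0, 0, 0.85], [-0.97, -1, -0.56, 0, 0, 0.85], [-0.97, -1, -0.56, 0, 0, 0.85], [-0.97, -1, -0.56, 0, 0, 0.85], [-0.97, -1, -0.56, 0, 0, 0.85]], "grip": 0.7}}

```text
time_s: 1.25
position: [0.3217, 0.3091, 0.3311]
tcp_rot: [[-0.007, 1.0, -0.001], [1.0, 0.007, -0.0], [-0.0, -0.001, -1.0]]
force: [-0.5, -0.3, 0.0]
opening: 0.7
grasp_force: 0.0
```

```bash
cat >> h.py <<'E'
def ang(s=None):
    s=s or readout.read_state(); R=np.array(s['tcp_rot']); return np.degrees(np.arctan2(R[1,1],R[0,1]))
def row(pos,yang=None,frm=None):
    """units row for world target pos (TCP) and tool-y world angle (tool down), from the present or given pose"""
    s=readout.read_state(); R=np.array(s['tcp_rot']); o=np.array(s['position'])
    if frm is not None: o=np.array(frm)
    sh=R.T@(np.array(pos)-o)/.25
    t=0 if yang is None else (ang(s)-yang)/90
    return sh.round(3).tolist()+[0,0,round(t,3)]
E
python3 - <<'E'
from h import *
s=readout.read_state(); print(s['time_s'],s['position'].round(3),ang(s),s['joint_positions'])
print(np.round(viewer.camera_info('wrist')['tool_from_camera'],3),viewer.camera_info('wrist')['fx'])
print(row([.45,0.0,.33],0))
E
```

```text
1.25 [0.322 0.309 0.331] 0.3845681006497563 [2.94434731e+01 6.98154213e+00 9.45565385e+01 9.10693118e-03
 7.85133481e+01 2.90570800e+01]
[[ 0.    -0.956 -0.294  0.081]
 [ 1.     0.    -0.     0.   ]
 [ 0.    -0.294  0.956 -0.194]
 [ 0.     0.     0.     1.   ]] 335.10594668522515
[-1.24, 0.505, 0.004, 0, 0, np.float64(0.004)]
```

>>> {"method": "send_rows", "body": {"moves": [[-0.96, 0.8, 0.5, 0, 0, 0], [-0.96, 0.8, 0.5, 0, 0, 0], [-0.96, 0.8, 0.5, 0, 0, 0], [-0.96, 0.8, 0.5, 0, 0, 0], [-0.96, 0.8, 0.5, 0, 0, 0], [-0.96, 0.8, 0.5, 0, 0, 0], [-0.96, 0.8, 0.5, 0, 0, 0], [-0.96, 0.8, 0.5, 0, 0, 0]]}}

```text
time_s: 2.05
position: [0.5249, 0.0674, 0.2038]
tcp_rot: [[-0.003, 1.0, -0.002], [1.0, 0.003, -0.001], [-0.001, -0.002, -1.0]]
force: [0.0, -0.2, -0.0]
opening: 0.701
grasp_force: 0.0
```

```bash
cat >> h.py <<'E'
def stones(save=None,zt=.014):
    p,d,i,M=cap('wrist',save); P=cloud(d,i,M); Z=P[...,2]
    m=((p.min(2)>110)&(Z<zt+.012)&(Z>zt-.010)&(abs(P[...,1])<.12)).astype(np.uint8)
    n,l,st,c=cv2.connectedComponentsWithStats(m); out=[]
    for k in range(1,n):
        if st[k,4]<60: continue
        cn=max(cv2.findContours((l==k).astype(np.uint8),cv2.RETR_EXTERNAL,cv2.CHAIN_APPROX_NONE)[0],key=len)[:,0]
        w=np.array([ray(i,M,u,v,zt)[:2] for u,v in cn]); 
        mo=cv2.moments((w*1e4).astype(np.int32).reshape(-1,1,2)); q=np.array([mo['m10'],mo['m01']])/mo['m00']/1e4
        r=w-q; th=np.arctan2(r[:,1],r[:,0]); rr=np.hypot(*r.T)
        # corners direction: 6-fold phase of radius
        corner=np.degrees(np.angle(np.sum((rr-rr.mean())*np.exp(6j*th))))/6
        out.append((q,st[k,4],corner+30)); print('stone',q.round(4),st[k,4],'flat dir',round((corner+30)%60,1),'rmax',rr.max().round(4),np.median(Z[l==k]).round(4))
    return out
E
python3 - <<'E'
from h import *
s=readout.read_state(); print(s['time_s'],s['position'].round(3),s['force'])
stones('w1.png')
E
```

```text
2.05 [0.525 0.067 0.204] [ 0.00324418 -0.16287856 -0.0093103 ]
stone [0.7291 0.0822] 74 flat dir 9.0 rmax 0.0164 0.0152
stone [0.7676 0.0689] 326 flat dir 8.5 rmax 0.0281 0.0179
stone [0.6306 0.0559] 347 flat dir 6.8 rmax 0.0137 0.0144
stone [0.4257 0.0497] 347 flat dir 27.6 rmax 0.0141 0.0146
stone [0.7272 0.0293] 261 flat dir 57.3 rmax 0.0343 0.0162
stone [0.5523 0.0407] 339 flat dir 24.7 rmax 0.0136 0.0145
stone [ 0.7301 -0.02  ] 218 flat dir 4.4 rmax 0.0201 0.0248
stone [ 0.5488 -0.0486] 336 flat dir 43.3 rmax 0.0155 0.0144
```

View pics/w1.png

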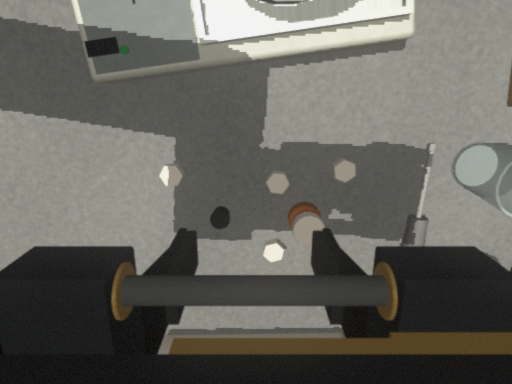

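The wrist view shows four stones, at pixels (170,175), (278,182), (345,170) and (274,252). The jar is at (306,222), the stopper at (220,217), and the fifth stone is hidden by the gripper. I'll take the nearest stone first, at (0.426, 0.050).

>>> {"method": "send_rows", "body": {"moves": [[-0.07, -0.4, 0.3, 0, 0, -0.305], [-0.07, -0.4, 0.3, 0, 0, -0.305], [-0.07, -0.4, 0.5, 0, 0, -0.305], [-0.07, -0.4, 0.5, 0, 0, -0.305], [-0.07, -0.4, 0.7, 0, 0, -0.305], [-0.07, -0.4, 0.805, 0, 0, -0.305], [-0.07, -0.4, 0.805, 0, 0, -0.305], [-0.07, -0.4, 0.805, 0, 0, -0.305]], "grip": 0.6}}

```text
time_s: 2.9
position: [0.4226, 0.0532, 0.0055]
tcp_rot: [[-0.467, 0.884, -0.001], [0.884, 0.467, 0.0], [0.001, -0.001, -1.0]]
force: [-0.1, -0.7, -0.6]
opening: 0.603
grasp_force: 0.0
```

Run:
```python
from h import *
# robust tray pose & balance & basin & shaker from top view
p,d,i,M=cap('top'); P=cloud(d,i,M); Z=P[...,2]
V,U=np.mgrid[:384,:512]
def rect(m,name,z=None):
    m=m.astype(np.uint8); n,l,st,c=cv2.connectedComponentsWithStats(m); k=1+np.argmax(st[1:,4])
    vv,uu=np.where(cv2.morphologyEx((l==k).astype(np.uint8),cv2.MORPH_OPEN,np.ones((3,3)))>0)
    w=np.array([ray(i,M,u,v,z)[:2] for u,v in zip(uu,vv)],np.float32)*1000
    print(name,len(uu),[np.round(a,1) for a in cv2.minAreaRect(w)],w.mean(0).round(1)); return w
ba=(U>315)&(U<415)&(V>160)&(V<275); sh=(U<205)&(U>100)&(V>155)&(V<300)
rect(ba&(abs(Z-.071)<.0025)&(p.min(2)>150),'trayfloor',.071)
rect(ba&(abs(Z-.138)<.004),'handle',.138)
rect(ba&(Z>.045)&(Z<.16),'balance',.054)
w=rect(sh&(abs(Z-.127)<.004),'rim',.127); print('circ',[np.round(a,1) for a in [cv2.minEnclosingCircle(w)]])
rect(sh&(Z>.05)&(Z<.16),'shaker',.06)
rect(sh&(V>240)&(abs(Z-.104)<.004),'knob',.104)
```

```text
trayfloor 539 [array([ 547.2, -260.1]), array([145.6, 101.1]), np.float64(19.4)] [ 543.4 -256.7]
handle 67 [array([ 615.2, -240.6]), array([13.8, 32.5]), np.float64(18.0)] [ 615.3 -239.5]
balance 7084 [array([ 523.9, -269.9]), array([248.6, 189.4]), np.float64(1.3)] [ 522.4 -270.2]Traceback (most recent call last):
  File "<stdin>", line 14, in <module>
  File "<stdin>", line 9, in rect
cv2.error: OpenCV(4.12.0) /io/opencv/modules/imgproc/src/convhull.cpp:143: error: (-215:Assertion failed) total >= 0 && (depth == CV_32F || depth == CV_32S) in function 'convexHull'
```

>>> {"method": "send_rows", "body": {"moves": [[0, 0, 0, 0, 0, 0], [0, 0, 0, 0, 0, 0], [0, 0, 0, 0, 0, 0], [0, 0, -0.2, 0, 0, 0], [0, 0, -0.4, 0, 0, 0], [0, 0, -0.6, 0, 0, 0], [-1, 0, -0.6, 0, 0, 0], [-1, 0, -0.6, 0, 0, 0], [-1, 0, -0.6, 0, 0, 0], [-1, 0, -0.6, 0, 0, 0], [-1, 0, -0.6, 0, 0, 0], [-1, 0, -0.6, 0, 0, 0]], "grip": 0}}

```text
time_s: 4.15
position: [0.5434, -0.1763, 0.1562]
tcp_rot: [[-0.46, 0.888, 0.007], [0.888, 0.46, -0.005], [-0.008, 0.004, -1.0]]
force: [0.4, 1.6, -0.0]
opening: 0.008
grasp_force: 0.0
```

Run:
```python
from h import *
print(row([.579,-.285,.13],18),row([.579,-.285,.080],18))
p,d,i,M=cap('top'); P=cloud(d,i,M); Z=P[...,2]
V,U=np.mgrid[:384,:512]
sh=(U<205)&(U>100)&(V>155)&(V<300)
def pts(m,z):
    vv,uu=np.where(m); return np.array([ray(i,M,u,v,z)[:2] for u,v in zip(uu,vv)],np.float32)*1000
def circ(w):
    A=np.c_[2*w,np.ones(len(w))]; s=np.linalg.lstsq(A,(w**2).sum(1),rcond=None)[0]; return s[:2],np.sqrt(s[2]+s[0]**2+s[1]**2)
w=pts(sh&(abs(Z-.127)<.003),.127); print('rim',len(w),circ(w))
w=pts(sh&(Z>.05)&(Z<.066),.06); print('shaker',[np.round(a,1) for a in cv2.minAreaRect(w)])
w=pts(sh&(V>245)&(abs(Z-.104)<.004),.104); print('knob',len(w),[np.round(a,1) for a in cv2.minAreaRect(w)])
w=pts((V>255)&(V<290)&(U>140)&(U<165)&(p.min(2)>140)&(Z>.08),.104); print('ptr',len(w),w.mean(0))
```

```text
[-0.451, -0.074, 0.108, 0, 0, np.float64(0.104)] [-0.449, -0.075, 0.308, 0, 0, np.float64(0.104)]
rim 236 (array([549.03700592, 289.75572774]), np.float64(81.56976165947492))
shaker [array([506.1, 278.7]), array([308.3, 220.2]), np.float64(7.7)]
knob 97 [array([410.3, 266.8]), array([13.8, 46.7]), np.float64(56.7)]
ptr 10 [395.61456 274.58798]
```

The grip was empty, since I lifted too soon. I'll look for the stone again.

```bash
cat >> h.py <<'E'
def topst():
    p,d,i,M=cap('top'); P=cloud(d,i,M); Z=P[...,2]
    m=((p.min(2)>110)&(abs(P[...,1])<.13)&(P[...,0]<.7)&(P[...,0]>.3)&(Z<.03)).astype(np.uint8)
    n,l,st,c=cv2.connectedComponentsWithStats(m)
    for k in range(1,n):
        if st[k,4]>20: print('top',c[k].round(1),st[k,4],ray(i,M,*c[k],.014).round(3)[:2])
E
python3 - <<'E'
from h import *
topst(); stones('w2.png'); print(readout.read_state()['position'],row([.4257,.0497,.1],27.6))
E
```

```text
top [245.  187.8] 3849 [0.616 0.039]
top [244.7 211.4] 64 [0.553 0.04 ]
top [278.8 212.3] 64 [ 0.55  -0.051]
top [268.8 270.2] 2507 [ 0.397 -0.022]
top [241.5 259.3] 68 [0.426 0.049]
stone [0.6333 0.0502] 323 flat dir 35.0 rmax 0.014 0.0145
stone [ 0.549 -0.05 ] 597 flat dir 45.4 rmax 0.0135 0.0145
stone [ 0.6137 -0.0469] 562 flat dir 10.8 rmax 0.0136 0.0145
stone [ 0.7272 -0.0422] 1403 flat dir 1.7 rmax 0.0522 0.0242
stone [ 0.772  -0.0663] 207 flat dir 30.0 rmax 0.0158 0.012
[ 0.53799876 -0.16873951  0.15500366] [0.982, 0.007, 0.222, 0, 0, np.float64(0.0)]
```

>>> {"method": "send_rows", "body": {"moves": [[0.4, 0.26, 0.1, 0, 0, 0.47], [0.4, 0.26, 0.1, 0, 0, 0.47], [0.4, 0.26, 0.2, 0, 0, 0.47], [0.4, 0.26, 0.3, 0, 0, 0.47], [0.4, 0.26, 0.4, 0, 0, 0.47], [0.4, 0.26, 0.5, 0, 0, 0.47], [0.4, 0.26, 0.56, 0, 0, 0.47], [0.4, 0.26, 0.614, 0, 0, 0.47], [0.4, 0.26, 0.614, 0, 0, 0.47], [0.4, 0.26, 0.614, 0, 0, 0.47]], "grip": 0.5}}

```text
time_s: 5.3
position: [0.5501, -0.0499, 0.0021]
tcp_rot: [[0.252, 0.968, -0.0], [0.968, -0.252, 0.0], [0.0, -0.0, -1.0]]
force: [0.5, 0.2, -0.4]
opening: 0.498
grasp_force: 0.0
```

>>> {"method": "send_rows", "body": {"moves": [[0, 0, 0, 0, 0, 0], [0, 0, 0, 0, 0, 0], [0, 0, 0, 0, 0, 0], [0, 0, 0, 0, 0, 0], [0, 0, 0, 0, 0, 0], [0, 0, 0, 0, 0, 0]], "grip": 0}}

```text
time_s: 5.9
position: [0.5503, -0.0506, 0.0017]
tcp_rot: [[0.253, 0.968, 0.0], [0.968, -0.253, -0.0], [-0.0, 0.0, -1.0]]
force: [-0.3, -0.3, -0.3]
opening: 0.053
grasp_force: 0.0
```

Run:
```python
from h import *
s=readout.read_state();print(s['opening'],s['grasp_force'])
stones('w3.png'); p,d,i,M=cap('side'); cv2.imwrite('pics/s3.png',cv2.resize(p[120:320,160:400,::-1],None,fx=3,fy=3))
```

```text
0.05342155319379421 0.0
stone [0.6292 0.05  ] 1023 flat dir 38.6 rmax 0.0144 0.0145
stone [0.5523 0.0408] 2029 flat dir 24.4 rmax 0.0137 0.0145
stone [0.4359 0.0448] 118 flat dir 32.5 rmax 0.0083 0.014
stone [ 0.6135 -0.0462] 1574 flat dir 9.2 rmax 0.0155 0.0144
stone [ 0.5504 -0.0464] 779 flat dir 52.8 rmax 0.0175 0.0145
```

View pics/w3.png

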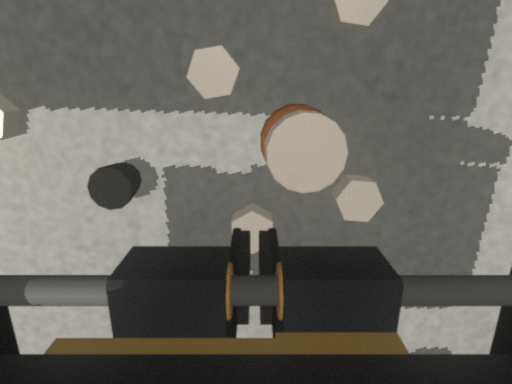

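View pics/s3.png

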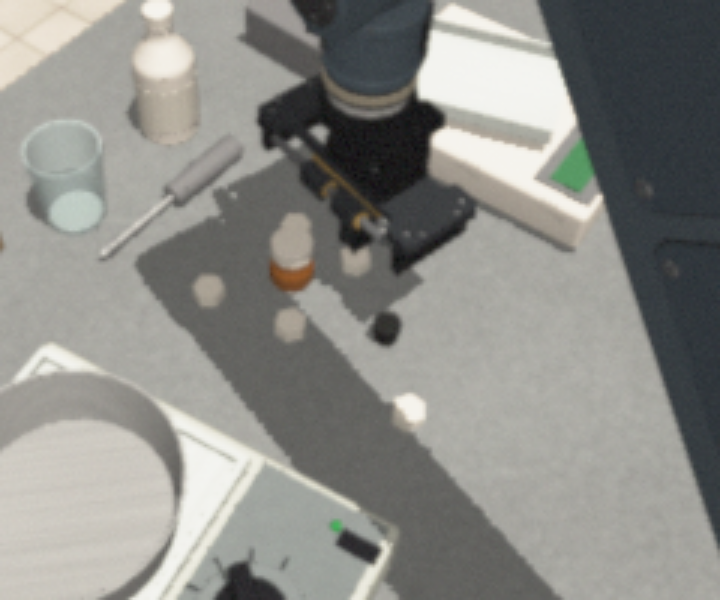

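Run:
```python
from h import *
p,d,i,M=cap('wrist'); P=cloud(d,i,M)
for v in range(200,292,6): print(v,[(round(float(1000*P[v,u,0])),round(float(1000*P[v,u,1])),round(float(1000*P[v,u,2]))) for u in (225,236,243,255,266,273,285)])
```

```text
200 [(537, -31, 0), (543, -33, 0), (548, -34, 1), (555, -36, -1), (561, -37, 1), (565, -38, 0), (573, -40, 1)]
206 [(536, -35, 1), (542, -36, 1), (547, -37, 1), (554, -38, 4), (560, -41, 0), (565, -42, 1), (572, -44, 0)]
212 [(535, -38, 1), (541, -40, 1), (547, -38, 9), (554, -38, 14), (560, -43, 4), (564, -46, 0), (571, -48, 0)]
218 [(534, -42, 1), (542, -40, 11), (546, -40, 15), (553, -42, 15), (559, -44, 13), (563, -50, 0), (570, -52, 0)]
224 [(533, -46, 1), (541, -43, 14), (545, -43, 15), (552, -45, 15), (558, -47, 15), (562, -54, -1), (569, -55, 2)]
230 [(531, -50, 0), (544, -37, 36), (548, -38, 36), (551, -48, 16), (559, -41, 37), (563, -42, 36), (568, -59, 1)]
236 [(530, -54, 0), (545, -37, 44), (548, -39, 43), (550, -53, 14), (559, -41, 44), (562, -42, 44), (567, -64, 0)]
242 [(529, -58, 1), (545, -38, 50), (548, -40, 47), (549, -56, 15), (558, -42, 48), (562, -42, 50), (566, -68, 1)]
248 [(552, -12, 110), (545, -38, 56), (548, -40, 53), (548, -60, 15), (558, -43, 53), (571, 28, 196), (568, -16, 109)]
254 [(552, -12, 114), (545, -38, 62), (548, -40, 60), (545, -72, 0), (558, -42, 60), (561, -42, 62), (568, -16, 113)]
260 [(553, -12, 117), (546, -38, 67), (548, -40, 65), (544, -76, 0), (558, -42, 65), (561, -42, 67), (568, -16, 116)]
266 [(553, -12, 119), (555, -14, 116), (548, -40, 70), (543, -80, 0), (558, -42, 71), (564, -16, 117), (567, -16, 119)]
272 [(553, -12, 122), (555, -14, 120), (548, -40, 74), (542, -84, 0), (557, -43, 74), (564, -17, 119), (567, -16, 123)]
278 [(553, -12, 125), (555, -16, 120), (556, -17, 118), (559, -18, 118), (562, -19, 117), (564, -19, 119), (567, -16, 125)]
284 [(553, -13, 127), (554, -18, 119), (556, -19, 119), (559, -19, 120), (562, -19, 121), (563, -20, 120), (567, -17, 126)]
290 [(553, -14, 128), (554, -19, 121), (555, -20, 120), (558, -21, 120), (561, -21, 120), (563, -21, 120), (566, -17, 128)]
```

The wrist depth shows the fingertips about 32 mm above the bench while the reported TCP is 2 mm above it. So the real fingers end about 30 mm short of the reported TCP. I'll open, go lower in small steps and check the force.

>>> {"method": "send_rows", "body": {"moves": [[0, 0, 0, 0, 0, 0], [0, 0, 0, 0, 0, 0], [0, 0, 0, 0, 0, 0], [0, 0, 0, 0, 0, 0], [0, 0, 0, 0, 0, 0], [0, 0, 0.04, 0, 0, 0], [0, 0, 0.07, 0, 0, 0], [0, 0, 0.09, 0, 0, 0], [0, 0, 0.1, 0, 0, 0], [0, 0, 0.1, 0, 0, 0]], "grip": 0.5}}

```text
time_s: 7.05
position: [0.5499, -0.0504, -0.024]
tcp_rot: [[0.253, 0.968, -0.001], [0.968, -0.253, 0.0], [0.0, -0.001, -1.0]]
force: [0.3, -0.5, 0.8]
opening: 0.502
grasp_force: 0.0
```

```bash
cat > tip.py <<'E'
from h import *
# lowest finger point: near-camera dark structures within 14 mm of TCP in tool x, below 40 mm
p,d,i,M=cap('wrist'); s=readout.read_state(); R=np.array(s['tcp_rot']); o=s['position']
T=(cloud(d,i,M)-o)@R   # tool coords
m=(abs(T[...,0]-.010)<.004)&(abs(T[...,1])<.05)&(T[...,2]<-.005)&(p.max(2)<70)
print('tool z of lowest finger front',np.percentile(T[m][:,2],[95,99,100]).round(4),m.sum(),'pos',o.round(4),s['force'].round(1),s['opening'])
E
python3 tip.py
```

```text
tool z of lowest finger front [-0.0361 -0.0322 -0.0237] 3008 pos [ 0.5502 -0.0505 -0.0236] [ 0.1 -0.6 -0.5] 0.49880861674327326
```

>>> {"method": "send_rows", "body": {"moves": [[0, 0, 0.015, 0, 0, 0], [0, 0, 0.015, 0, 0, 0], [0, 0, 0.015, 0, 0, 0], [0, 0, 0.015, 0, 0, 0], [0, 0, 0.015, 0, 0, 0], [0, 0, 0.015, 0, 0, 0], [0, 0, 0.015, 0, 0, 0]], "grip": 0}}

```text
time_s: 7.8
position: [0.5504, -0.0505, -0.027]
tcp_rot: [[0.253, 0.968, 0.0], [0.968, -0.253, -0.0], [-0.0, 0.0, -1.0]]
force: [0.4, 0.0, -0.6]
opening: 0.268
grasp_force: 30.0
```

>>> {"method": "send_rows", "body": {"moves": [[0, 0, -0.2, 0, 0, 0], [0, 0, -0.4, 0, 0, 0], [0, 0, -0.6, 0, 0, 0], [-0.88, 0.35, -0.6, 0, 0, -0.36], [-0.88, 0.35, -0.6, 0, 0, -0.36], [-0.88, 0.35, -0.6, 0, 0, -0.36], [-0.88, 0.35, -0.6, 0, 0, -0.36], [-0.88, 0.35, -0.6, 0, 0, -0.36], [-0.88, 0.35, -0.5, 0, 0, -0.36], [-0.88, 0.35, -0.4, 0, 0, -0.36], [-0.88, 0.35, -0.3, 0, 0, -0.36], [-0.88, 0.35, -0.3, 0, 0, -0.36]]}}

```text
time_s: 9.0
position: [0.5777, -0.2847, 0.0451]
tcp_rot: [[-0.305, 0.952, -0.004], [0.952, 0.305, 0.003], [0.004, -0.003, -1.0]]
force: [0.4, 0.2, 0.5]
opening: 0.268
grasp_force: 30.0
```

Run:
```python
from h import *
s=readout.read_state(); print(s['position'].round(4),ang(s),s['opening'],s['force'])
p,d,i,M=cap('wrist','w4.png')
```

```text
[ 0.5777 -0.2847  0.0451] 17.73887158622599 0.2684930061788576 [0.4213314  0.18766274 0.48271218]
```

View pics/w4.png

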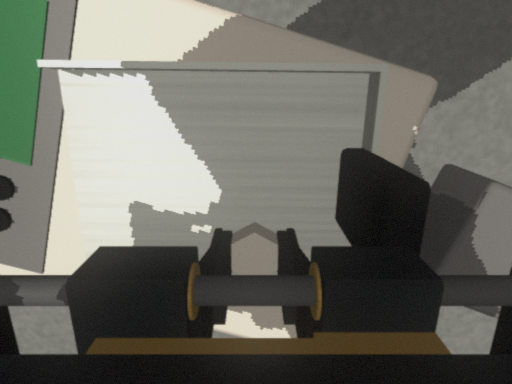

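The tray lines up with the gripper and the stone is held inside it, at about (255,260) between the fingers. I'll release it and go to the next stone, at (0.614, -0.047).

>>> {"method": "send_rows", "body": {"moves": [[0, 0, 0, 0, 0, 0], [0, 0, 0, 0, 0, 0], [0, 0, 0, 0, 0, 0], [0, 0, -0.17, 0, 0, 0], [0, 0, -0.34, 0, 0, 0], [0.86, 0.43, -0.34, 0, 0, 0.086], [0.86, 0.43, -0.34, 0, 0, 0.086], [0.86, 0.43, -0.34, 0, 0, 0.086], [0.86, 0.43, -0.34, 0, 0, 0.086], [0.86, 0.43, -0.34, 0, 0, 0.086], [0.86, 0.43, -0.34, 0, 0, 0.086], [0.86, 0.43, -0.34, 0, 0, 0.086]], "grip": 0.45}}

```text
time_s: 10.25
position: [0.6164, -0.0469, 0.1337]
tcp_rot: [[-0.177, 0.984, 0.001], [0.984, 0.177, -0.001], [-0.001, 0.001, -1.0]]
force: [0.8, 0.4, 0.9]
opening: 0.449
grasp_force: 0.0
```

Run:
```python
from h import *
print(readout.read_state()['position'].round(4),ang())
stones('w5.png'); print(row([.6137,-.0469,-.027],10))
```

```text
[ 0.6164 -0.0469  0.1337] 10.19322330561937
stone [0.4262 0.0497] 779 flat dir 29.6 rmax 0.0139 0.0145
stone [0.7274 0.0438] 754 flat dir 57.6 rmax 0.0454 0.0157
stone [0.6307 0.0559] 696 flat dir 6.5 rmax 0.0137 0.0144
stone [0.5524 0.0407] 680 flat dir 24.4 rmax 0.0136 0.0145
stone [0.7657 0.0611] 465 flat dir 33.1 rmax 0.0314 0.0175
stone [0.8173 0.0569] 329 flat dir 32.5 rmax 0.0153 0.0178
stone [ 0.7273 -0.0106] 299 flat dir 2.3 rmax 0.0126 0.0241
stone [ 0.6134 -0.0467] 533 flat dir 9.8 rmax 0.0137 0.0145
[0.007, -0.011, 0.642, 0, 0, np.float64(0.001)]
```

>>> {"method": "send_rows", "body": {"moves": [[0, -0.01, 0.2, 0, 0, 0], [0, -0.01, 0.4, 0, 0, 0], [0, -0.01, 0.55, 0, 0, 0], [0, -0.01, 0.642, 0, 0, 0], [0, -0.01, 0.642, 0, 0, 0], [0, -0.01, 0.642, 0, 0, 0]], "grip": 0.45}}

```text
time_s: 10.9
position: [0.6139, -0.0505, -0.0278]
tcp_rot: [[-0.172, 0.985, 0.0], [0.985, 0.172, -0.0], [-0.0, 0.0, -1.0]]
force: [-0.2, -0.0, 0.1]
opening: 0.445
grasp_force: 0.0
```

>>> {"method": "send_rows", "body": {"moves": [[0, 0, 0, 0, 0, 0], [0, 0, 0, 0, 0, 0], [0, 0, 0, 0, 0, 0], [0, 0, 0, 0, 0, 0], [0, 0, -0.2, 0, 0, 0], [0, 0, -0.4, 0, 0, 0], [-0.15, -0.08, -0.5, 0, 0, -0.09], [-0.65, -0.34, -0.5, 0, 0, -0.09], [-0.65, -0.34, -0.5, 0, 0, -0.09], [-0.65, -0.34, -0.5, 0, 0, -0.09], [-0.65, -0.34, -0.4, 0, 0, -0.09], [-0.65, -0.34, -0.3, 0, 0, -0.09]], "grip": 0}}

```text
time_s: 12.1
position: [0.5586, -0.2255, 0.048]
tcp_rot: [[-0.308, 0.951, 0.003], [0.951, 0.308, -0.002], [-0.002, 0.002, -1.0]]
force: [0.7, 1.2, -0.6]
opening: 0.27
grasp_force: 30.0
```

Run:
```python
from h import *
print(readout.read_state()['position'].round(4),ang())
for z in (.047,.13): print(row([.559,-.224,z],18), row([.5524,.0407,z],24.5))
```

```text
[ 0.5586 -0.2255  0.048 ] 17.950847428381504
[0.005, 0.003, 0.004, 0, 0, np.float64(-0.001)] [1.021, 0.305, 0.002, 0, 0, np.float64(-0.073)]
[0.005, 0.004, -0.328, 0, 0, np.float64(-0.001)] [1.02, 0.305, -0.33, 0, 0, np.float64(-0.073)]
```

>>> {"method": "send_rows", "body": {"moves": [[0, 0, 0, 0, 0, 0], [0, 0, 0, 0, 0, 0], [0, 0, 0, 0, 0, 0], [0, 0, -0.17, 0, 0, 0], [0, 0, -0.34, 0, 0, 0], [1, 0.3, -0.34, 0, 0, -0.073], [1, 0.3, -0.34, 0, 0, -0.073], [1, 0.3, -0.34, 0, 0, -0.073], [1, 0.3, -0.34, 0, 0, -0.073], [1, 0.3, -0.34, 0, 0, -0.073], [1, 0.3, -0.34, 0, 0, -0.073], [1, 0.3, -0.34, 0, 0, -0.073]], "grip": 0.45}}

```text
time_s: 13.3
position: [0.5521, 0.04, 0.1337]
tcp_rot: [[-0.422, 0.906, 0.002], [0.906, 0.422, -0.001], [-0.001, 0.002, -1.0]]
force: [0.1, -0.6, 0.5]
opening: 0.452
grasp_force: 0.0
```

Run:
```python
from h import *
print(readout.read_state()['position'].round(4),ang())
a=stones()
print(row([.5524,.0407,-.027],24.5))
```

```text
[0.5521 0.04   0.1337] 24.980511264232724
stone [0.4263 0.0503] 665 flat dir 30.7 rmax 0.0142 0.0146
stone [0.5524 0.041 ] 520 flat dir 23.7 rmax 0.0134 0.0145
stone [0.6305 0.0565] 510 flat dir 10.5 rmax 0.0144 0.0145
stone [0.7286 0.0735] 207 flat dir 59.3 rmax 0.0165 0.0153
stone [0.7676 0.0694] 488 flat dir 14.7 rmax 0.0351 0.0167
[0.01, 0.003, 0.642, 0, 0, np.float64(0.004)]
```

>>> {"method": "send_rows", "body": {"moves": [[0.015, 0.01, 0.2, 0, 0, 0], [0.015, 0.01, 0.4, 0, 0, 0], [0.015, 0.01, 0.55, 0, 0, 0], [0.015, 0.01, 0.642, 0, 0, 0], [0.015, 0.01, 0.642, 0, 0, 0], [0.015, 0.01, 0.642, 0, 0, 0]], "grip": 0.45}}

```text
time_s: 13.95
position: [0.5536, 0.0399, -0.0282]
tcp_rot: [[-0.416, 0.91, 0.001], [0.91, 0.416, -0.001], [-0.001, 0.001, -1.0]]
force: [-0.2, -1.0, 0.3]
opening: 0.45
grasp_force: 0.0
```

>>> {"method": "send_rows", "body": {"moves": [[0, 0, 0, 0, 0, 0], [0, 0, 0, 0, 0, 0], [0, 0, 0, 0, 0, 0], [0, 0, 0, 0, 0, 0], [0, 0, -0.2, 0, 0, 0], [0, 0, -0.4, 0, 0, 0], [-0.15, -0.1, -0.5, 0, 0, 0.073], [-0.95, -0.62, -0.5, 0, 0, 0.073], [-0.95, -0.62, -0.5, 0, 0, 0.073], [-0.95, -0.62, -0.5, 0, 0, 0.073], [-0.95, -0.62, -0.5, 0, 0, 0.073], [-0.95, -0.62, -0.5, 0, 0, 0.073]], "grip": 0}}

```text
time_s: 15.15
position: [0.5104, -0.241, 0.0972]
tcp_rot: [[-0.31, 0.951, 0.001], [0.951, 0.31, -0.001], [-0.001, 0.0, -1.0]]
force: [0.7, -0.6, 0.7]
opening: 0.269
grasp_force: 30.0
```

Run:
```python
from h import *
print(readout.read_state()['position'].round(4),ang())
print(row([.5103,-.2402,.047],18))
p,d,i,M=cap('wrist','w6.png')
```

```text
[ 0.5104 -0.241   0.0972] 18.070250082605657
[0.003, 0.001, 0.201, 0, 0, np.float64(0.001)]
```

View pics/w6.png

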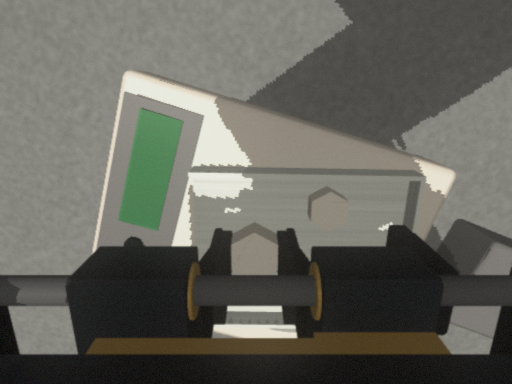

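The earlier stone lies in the tray at (328,208), and the held one is over its slot. I'll lower and release.

>>> {"method": "send_rows", "body": {"moves": [[0, 0, 0.1, 0, 0, 0], [0, 0, 0.2, 0, 0, 0], [0, 0, 0.2, 0, 0, 0]]}}

```text
time_s: 15.5
position: [0.5095, -0.2375, 0.0448]
tcp_rot: [[-0.311, 0.951, -0.003], [0.951, 0.311, 0.003], [0.004, -0.003, -1.0]]
force: [-0.6, 0.2, -0.2]
opening: 0.27
grasp_force: 30.0
```

>>> {"method": "send_rows", "body": {"moves": [[0, 0, 0, 0, 0, 0], [0, 0, 0, 0, 0, 0], [0, 0, 0, 0, 0, 0], [0, 0, -0.17, 0, 0, 0], [0, 0, -0.34, 0, 0, 0], [0.98, 0.82, -0.34, 0, 0, 0.11], [0.98, 0.82, -0.34, 0, 0, 0.11], [0.98, 0.82, -0.34, 0, 0, 0.11], [0.98, 0.82, -0.34, 0, 0, 0.11], [0.98, 0.82, -0.34, 0, 0, 0.11], [0.98, 0.82, -0.34, 0, 0, 0.11], [0.98, 0.82, -0.34, 0, 0, 0.11]], "grip": 0.37}}

```text
time_s: 16.7
position: [0.6308, 0.0629, 0.1331]
tcp_rot: [[-0.147, 0.989, 0.003], [0.989, 0.147, 0.001], [0.001, 0.003, -1.0]]
force: [-0.8, -0.2, 0.7]
opening: 0.366
grasp_force: 0.0
```

Run:
```python
from h import *
print(readout.read_state()['position'].round(4),ang())
a=stones()
print(row([.6306,.0559,-.027],8))
```

```text
[0.6308 0.0629 0.1331] 8.452135297017591
stone [0.4264 0.0503] 611 flat dir 31.9 rmax 0.017 0.0145
stone [0.6308 0.0563] 534 flat dir 7.9 rmax 0.0139 0.0145
stone [0.7681 0.072 ] 318 flat dir 2.4 rmax 0.027 0.0184
stone [0.8143 0.0493] 458 flat dir 33.7 rmax 0.0213 0.0183
[-0.037, -0.013, 0.64, 0, 0, np.float64(0.006)]
```

>>> {"method": "send_rows", "body": {"moves": [[-0.005, 0, 0.2, 0, 0, 0], [-0.005, 0, 0.4, 0, 0, 0], [-0.005, 0, 0.55, 0, 0, 0], [-0.005, 0, 0.64, 0, 0, 0], [-0.005, 0, 0.64, 0, 0, 0], [-0.005, 0, 0.64, 0, 0, 0]], "grip": 0.45}}

```text
time_s: 17.35
position: [0.6299, 0.0567, -0.0277]
tcp_rot: [[-0.143, 0.99, 0.0], [0.99, 0.143, -0.0], [-0.0, 0.0, -1.0]]
force: [-0.6, 0.3, 0.5]
opening: 0.446
grasp_force: 0.0
```

>>> {"method": "send_rows", "body": {"moves": [[0, 0, 0, 0, 0, 0], [0, 0, 0, 0, 0, 0], [0, 0, 0, 0, 0, 0], [0, 0, 0, 0, 0, 0], [0, 0, -0.2, 0, 0, 0], [0, 0, -0.4, 0, 0, 0], [-0.1, 0, -0.6, 0, 0, 0], [-0.9, -0.4, -0.6, 0, 0, 0], [-0.9, -0.4, -0.6, 0, 0, 0], [-0.9, -0.4, -0.6, 0, 0, 0], [-0.9, -0.4, -0.6, 0, 0, 0], [-0.9, -0.4, -0.6, 0, 0, 0]], "grip": 0}}

```text
time_s: 18.55
position: [0.5616, -0.1836, 0.1222]
tcp_rot: [[-0.14, 0.99, 0.0], [0.99, 0.14, -0.001], [-0.001, -0.0, -1.0]]
force: [1.1, 0.3, 0.2]
opening: 0.266
grasp_force: 30.0
```

>>> {"method": "send_rows", "body": {"moves": [[-0.46, -0.2, 0, 0, 0, -0.11], [-0.46, -0.2, 0, 0, 0, -0.11], [-0.46, -0.2, 0, 0, 0, -0.11], [-0.46, -0.2, 0, 0, 0, -0.11], [-0.46, -0.2, 0.1, 0, 0, -0.11], [-0.46, -0.2, 0.2, 0, 0, -0.11], [-0.46, -0.2, 0.3, 0, 0, -0.11], [-0.46, -0.2, 0.3, 0, 0, -0.11]]}}

```text
time_s: 19.35
position: [0.5288, -0.2988, 0.0445]
tcp_rot: [[-0.312, 0.95, -0.004], [0.95, 0.312, 0.004], [0.005, -0.002, -1.0]]
force: [-0.6, 0.2, -1.2]
opening: 0.275
grasp_force: 30.0
```

>>> {"method": "send_rows", "body": {"moves": [[0, 0, 0, 0, 0, 0], [0, 0, 0, 0, 0, 0], [0, 0, 0, 0, 0, 0], [0, 0, -0.17, 0, 0, 0], [0, 0, -0.34, 0, 0, 0], [0.98, 0.05, -0.34, 0, 0, 0], [0.98, 0.05, -0.34, 0, 0, 0], [0.98, 0.05, -0.34, 0, 0, 0], [0.98, 0.05, -0.34, 0, 0, 0], [0.98, 0.05, -0.34, 0, 0, 0], [0.98, 0.05, -0.34, 0, 0, 0], [0.98, 0.05, -0.34, 0, 0, 0]], "grip": 0.37}}

```text
time_s: 20.55
position: [0.466, -0.0636, 0.133]
tcp_rot: [[-0.314, 0.95, 0.002], [0.95, 0.314, -0.001], [-0.002, 0.002, -1.0]]
force: [0.7, 0.1, 0.8]
opening: 0.37
grasp_force: 0.0
```

Run:
```python
from h import *
print(readout.read_state()['position'].round(4),ang())
a=stones()
print(row([.4262,.050,.13],29),row([.4262,.050,-.027],29))
```

```text
[ 0.466  -0.0636  0.133 ] 18.27449732929537
stone [0.4259 0.0497] 746 flat dir 31.3 rmax 0.0138 0.0146
stone [ 0.7272 -0.0609] 936 flat dir 6.6 rmax 0.0452 0.0236
[0.487, -0.011, 0.01, 0, 0, np.float64(-0.12)] [0.488, -0.013, 0.638, 0, 0, np.float64(-0.12)]
```

>>> {"method": "send_rows", "body": {"moves": [[0.488, -0.01, 0, 0, 0, -0.13], [0.488, -0.01, 0, 0, 0, -0.13], [0.488, -0.01, 0, 0, 0, -0.13], [0.488, -0.01, 0, 0, 0, -0.13], [0.488, -0.01, 0.2, 0, 0, -0.13], [0.488, -0.01, 0.4, 0, 0, -0.13], [0.488, -0.01, 0.55, 0, 0, -0.13], [0.488, -0.01, 0.64, 0, 0, -0.13], [0.488, -0.01, 0.64, 0, 0, -0.13], [0.488, -0.01, 0.64, 0, 0, -0.13]], "grip": 0.5}}

```text
time_s: 21.6
position: [0.4275, 0.0489, -0.0288]
tcp_rot: [[-0.495, 0.869, 0.002], [0.869, 0.495, -0.0], [-0.001, 0.001, -1.0]]
force: [-0.6, -0.7, -0.0]
opening: 0.502
grasp_force: 0.0
```

>>> {"method": "send_rows", "body": {"moves": [[0, 0, 0, 0, 0, 0], [0, 0, 0, 0, 0, 0], [0, 0, 0, 0, 0, 0], [0, 0, 0, 0, 0, 0], [0, 0, -0.2, 0, 0, 0], [0, 0, -0.4, 0, 0, 0], [0, 0, -0.6, 0, 0, 0], [-0.95, 0, -0.6, 0, 0, 0], [-0.95, 0, -0.6, 0, 0, 0], [-0.95, 0, -0.6, 0, 0, 0], [-0.95, 0, -0.6, 0, 0, 0], [-0.95, 0, -0.6, 0, 0, 0]], "grip": 0}}

```text
time_s: 22.8
position: [0.5449, -0.158, 0.1224]
tcp_rot: [[-0.497, 0.868, 0.002], [0.868, 0.497, -0.001], [-0.002, 0.001, -1.0]]
force: [0.0, -0.2, -0.2]
opening: 0.27
grasp_force: 30.0
```

Run:
```python
from h import *
s=readout.read_state();print(s['position'].round(4),ang(),s['opening'])
stones('w7.png',.085)
print(row([.548,-.262,.13],18),row([.548,-.262,.047],18))
p,d,i,M=cap('top','t7.png')
```

```text
[ 0.5449 -0.158   0.1224] 29.76941777598001 0.27013466743711406
[-0.338, -0.199, -0.026, 0, 0, np.float64(0.13)] [-0.335, -0.2, 0.306, 0, 0, np.float64(0.13)]
```

View pics/w7.png

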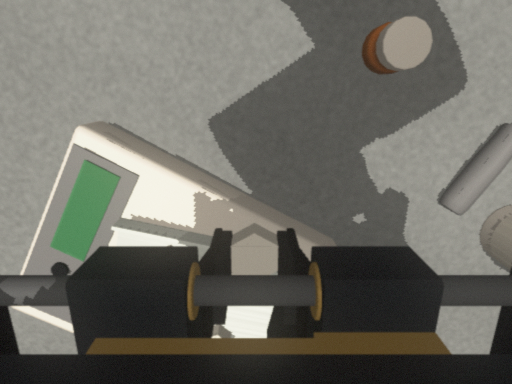

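>>> {"method": "send_rows", "body": {"moves": [[-0.335, -0.21, 0, 0, 0, 0.13], [-0.335, -0.21, 0, 0, 0, 0.13], [-0.335, -0.21, 0, 0, 0, 0.13], [-0.335, -0.21, 0, 0, 0, 0.13], [-0.335, -0.21, 0.1, 0, 0, 0.13], [-0.335, -0.21, 0.2, 0, 0, 0.13], [-0.335, -0.21, 0.3, 0, 0, 0.13], [-0.335, -0.21, 0.3, 0, 0, 0.13]]}}

```text
time_s: 23.7
position: [0.5375, -0.2503, 0.0445]
tcp_rot: [[-0.313, 0.95, -0.005], [0.95, 0.313, 0.004], [0.006, -0.004, -1.0]]
force: [0.5, 0.6, -0.5]
opening: 0.269
grasp_force: 30.1
```

>>> {"method": "send_rows", "body": {"moves": [[0, 0, 0, 0, 0, 0], [0, 0, 0, 0, 0, 0], [0, 0, 0, 0, 0, 0], [0, 0, -0.2, 0, 0, 0], [0, 0, -0.4, 0, 0, 0], [0.5, 0, -0.5, 0, 0, 0], [0.5, 0, -0.5, 0, 0, 0], [0.5, 0, -0.5, 0, 0, 0], [0.5, 0, -0.5, 0, 0, 0]], "grip": 0.4}}

```text
time_s: 24.6
position: [0.4987, -0.1314, 0.1737]
tcp_rot: [[-0.314, 0.949, 0.0], [0.949, 0.314, 0.001], [0.001, 0.0, -1.0]]
force: [0.4, -0.5, 0.2]
opening: 0.401
grasp_force: 0.0
```

```bash
cat > tray.py <<'E'
from h import *
def tray(save=None):
    p,d,i,M=cap('wrist',save); P=cloud(d,i,M); Z=P[...,2]
    m=((abs(Z-.138)<.004)&(p.max(2)<90)&(abs(P[...,1]+.25)<.1)).astype(np.uint8)
    n,l,st,c=cv2.connectedComponentsWithStats(m); k=1+np.argmax(st[1:,4]); w=P[l==k][:,:2].astype(np.float32)*1000
    print('handle',len(w),[np.round(a,1) for a in cv2.minAreaRect(w)],w.mean(0))
    m=((abs(Z-.086)<.003)&(P[...,1]<-.15)&(P[...,1]>-.37)&(P[...,0]>.4)).astype(np.uint8)
    w=P[m>0][:,:2].astype(np.float32)*1000; print('z86',len(w),[np.round(a,1) for a in cv2.minAreaRect(w)])
    return p,d,i,M,P
if __name__=='__main__':
    import sys
    print(readout.read_state()['position'],ang()); tray(sys.argv[1])
E
python3 tray.py w8.png; python3 -c "
from h import *
topst()"
```

```text
[ 0.49873327 -0.13139756  0.17369943] 18.324530778289276
top [246.4 185.8] 3712 [0.622 0.036]
top [259.1 276.8] 1589 [0.381 0.003]
top [306.7 252. ] 38 [ 0.444 -0.123]Traceback (most recent call last):
  File "tray.py", line 12, in <module>
    print(readout.read_state()['position'],ang()); tray(sys.argv[1])
                                                   ~~~~^^^^^^^^^^^^^
  File "tray.py", line 5, in tray
    n,l,st,c=cv2.connectedComponentsWithStats(m); k=1+np.argmax(st[1:,4]); w=P[l==k][:,:2].astype(np.float32)*1000
                                                      ~~~~~~~~~^^^^^^^^^^
    return _wrapfunc(a, 'argmax', axis=axis, out=out, **kwds)
    return bound(*args, **kwds)
ValueError: attempt to get argmax of an empty sequence
```

View pics/w8.png

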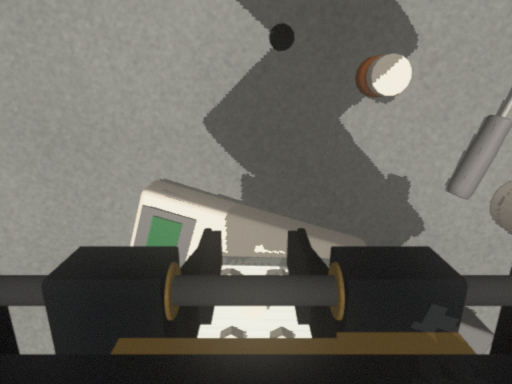

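The tray shows four stones around the rod, at about (232,273), (275,273), (232,335) and (283,335). I'll move aside so the top camera can check the whole tray.

>>> {"method": "send_rows", "body": {"moves": [[0.8, 0, 0, 0, 0, 0], [0.8, 0, 0, 0, 0, 0], [0.8, 0, 0, 0, 0, 0], [0.8, 0, 0, 0, 0, 0], [0.8, 0, 0, 0, 0, 0]]}}

```text
time_s: 25.2
position: [0.4355, 0.0588, 0.1717]
tcp_rot: [[-0.316, 0.949, -0.003], [0.949, 0.316, 0.002], [0.003, -0.003, -1.0]]
force: [-0.2, 0.2, -0.0]
opening: 0.405
grasp_force: 0.0
```

Run:
```python
from h import *
topst()
p,d,i,M=cap('top'); P=cloud(d,i,M); Z=P[...,2]; V,U=np.mgrid[:384,:512]
ba=(U>315)&(U<415)&(V>160)&(V<275)
for nm,m in (('st',ba&(abs(Z-.085)<.003)),('handle',ba&(abs(Z-.138)<.004))):
    n,l,st,c=cv2.connectedComponentsWithStats(m.astype(np.uint8))
    for k in range(1,n):
        if st[k,4]>8: print(nm,c[k].round(1),st[k],ray(i,M,*c[k],.085 if nm=='st' else .138).round(3))
a=p[160:275,240:420,::-1]; cv2.imwrite('pics/t8.png',cv2.resize(a,None,fx=4,fy=4,interpolation=cv2.INTER_CUBIC))
```

```text
top [220.4 192. ] 23 [0.606 0.106]
top [220.7 208. ] 22 [0.563 0.104]
top [222.5 226.8] 24 [0.512 0.1  ]
top [263.1 281.5] 141 [ 0.368 -0.007]
top [274.9 282.5] 73 [ 0.365 -0.038]
top [291.7 284.3] 31 [ 0.36  -0.082]
top [288.  293.7] 21 [ 0.336 -0.072]
st [374.1 180.1] [366 175  14  14  30] [ 0.623 -0.291  0.085]
st [342.4 185.6] [336 183  13   6  16] [ 0.61  -0.211  0.085]
st [333.4 191.6] [332 187   4  11  17] [ 0.595 -0.187  0.085]
st [381.8 197.2] [379 190   7  17  25] [ 0.579 -0.309  0.085]
st [372.6 197.5] [368 193  11  10  62] [ 0.579 -0.286  0.085]
st [347.3 208.7] [342 204  11  10  60] [ 0.551 -0.221  0.085]
st [340.1 212.9] [338 208   5  10  13] [ 0.541 -0.203  0.085]
st [360.1 213.5] [355 209  11  10  69] [ 0.539 -0.253  0.085]
st [379.4 217.1] [375 212  10  11  69] [ 0.529 -0.301  0.085]
st [388.6 215.9] [387 213   4   7   9] [ 0.532 -0.324  0.085]
st [343.9 223.7] [342 220   4   8  11] [ 0.513 -0.212  0.085]
st [391.8 225.5] [390 221   5  10  17] [ 0.508 -0.331  0.085]
st [353.8 226.3] [349 222  11  10  69] [ 0.507 -0.236  0.085]
st [348.5 237.5] [347 234   4   8  11] [ 0.479 -0.222  0.085]
handle [357.1 180.6] [349 176  17  10  86] [ 0.615 -0.238  0.138]
```

View pics/t8.png

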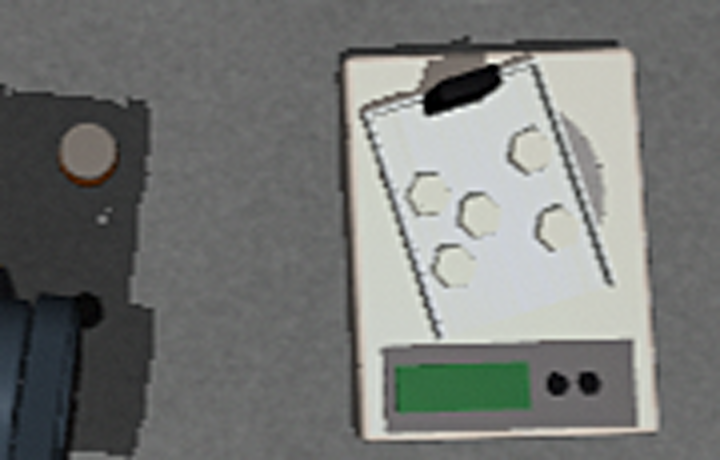

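All five stones lie in the tray, and the bench between jar and stopper is clear. Next I'll grip the handle at (0.615, -0.240).

>>> {"method": "send_rows", "body": {"moves": [[-1, 0.3, 0.1, 0, 0, 0], [-1, 0.3, 0.1, 0, 0, 0], [-1, 0.3, 0.1, 0, 0, 0], [-1, 0.3, 0.1, 0, 0, 0], [-1, 0.3, 0.1, 0, 0, 0], [-1, 0.3, 0.1, 0, 0, 0], [-1, 0.3, 0.1, 0, 0, 0], [-1, 0.3, 0.1, 0, 0, 0]], "grip": 0.4}}

```text
time_s: 26.1
position: [0.5863, -0.1599, 0.1463]
tcp_rot: [[-0.309, 0.951, -0.002], [0.951, 0.309, 0.001], [0.002, -0.001, -1.0]]
force: [-0.9, -0.3, -0.0]
opening: 0.397
grasp_force: 0.0
```

Run:
```python
from h import *
s=readout.read_state();print(s['position'].round(4),ang(),s['joint_positions'].round(1))
print(row([.615,-.240,.14],18),row([.615,-.240,.066],18))
```

```text
[ 0.5863 -0.1599  0.1463] 18.004275373459535 [-25.8  32.   87.1   0.   61.  -43.8]
[-0.34, 0.01, 0.025, 0, 0, np.float64(0.0)] [-0.341, 0.011, 0.321, 0, 0, np.float64(0.0)]
```

>>> {"method": "send_rows", "body": {"moves": [[-0.34, 0.01, 0.02, 0, 0, 0], [-0.34, 0.01, 0.02, 0, 0, 0], [-0.34, 0.01, 0.02, 0, 0, 0], [-0.34, 0.01, 0.02, 0, 0, 0], [-0.34, 0.01, 0.1, 0, 0, 0], [-0.34, 0.01, 0.2, 0, 0, 0], [-0.34, 0.01, 0.28, 0, 0, 0], [-0.34, 0.01, 0.32, 0, 0, 0], [-0.34, 0.01, 0.32, 0, 0, 0]]}}

```text
time_s: 27.0
position: [0.6146, -0.2369, 0.0657]
tcp_rot: [[-0.313, 0.95, -0.004], [0.95, 0.313, 0.002], [0.003, -0.003, -1.0]]
force: [-0.3, 1.2, 0.9]
opening: 0.397
grasp_force: 0.0
```

>>> {"method": "send_rows", "body": {"moves": [[0, 0, 0, 0, 0, 0], [0, 0, 0, 0, 0, 0], [0, 0, 0, 0, 0, 0], [0, 0, 0, 0, 0, 0], [0, 0, 0, 0, 0, 0], [0, 0, 0, 0, 0, 0]], "grip": 0}}

```text
time_s: 27.6
position: [0.6163, -0.2396, 0.0681]
tcp_rot: [[-0.311, 0.95, 0.0], [0.95, 0.311, -0.001], [-0.001, 0.0, -1.0]]
force: [-2.3, -0.4, 6.7]
opening: 0.161
grasp_force: 30.0
```

Run:
```python
from h import *
s=readout.read_state();print(s['position'].round(4),ang(),s['joint_positions'].round(1),s['force'],s['moment'],s['opening']*87)
```

```text
[ 0.6163 -0.2396  0.0681] 18.13412604834051 [-30.9  41.3  82.2  -0.   56.5 -49. ] [-2.26128726 -0.43753831  6.71456798] [-0.04071649  0.43082415  0.02551219] 14.020964541626757
```

Handle is gripped at a 14.0 mm opening. I'll lift straight up and check clearances around the basin.

>>> {"method": "send_rows", "body": {"moves": [[0, 0, -0.05, 0, 0, 0], [0, 0, -0.15, 0, 0, 0], [0, 0, -0.25, 0, 0, 0], [0, 0, -0.35, 0, 0, 0], [0, 0, -0.45, 0, 0, 0], [0, 0, -0.55, 0, 0, 0], [0, 0, -0.6, 0, 0, 0], [0, 0, -0.6, 0, 0, 0], [0, 0, -0.6, 0, 0, 0]]}}

```text
time_s: 28.5
position: [0.6156, -0.2388, 0.216]
tcp_rot: [[-0.311, 0.95, -0.001], [0.95, 0.311, 0.001], [0.001, -0.001, -1.0]]
force: [-0.7, -0.4, -3.1]
opening: 0.155
grasp_force: 30.0
```

Run:
```python
from h import *
s=readout.read_state();print(s['position'].round(4),ang(),s['joint_positions'].round(1),s['force'],s['opening']*87)
p,d,i,M=cap('top'); P=cloud(d,i,M); Z=P[...,2]
V,U=np.mgrid[:384,:512]
for a in np.arange(15,50,5):
  for r in (.72,.76,.80,.84,.88,.92,.96):
    c=np.array([r*np.cos(np.radians(a)),r*np.sin(np.radians(a))])
    m=(np.hypot(P[...,0]-c[0],P[...,1]-c[1])<.02); print(int(1000*Z[m].max()) if m.any() else None,end=' ')
  print('ang',a)
# tray floor tilt
m=(U>315)&(U<430)&(V>130)&(V<290)&(Z>.18)&(Z<.34)&(p.min(2)>120); Q=P[m]; print(len(Q)); 
A=np.c_[Q[:,:2],np.ones(len(Q))]; print(np.linalg.lstsq(A,Q[:,2],rcond=None)[0], Q.min(0),Q.max(0))
cv2.imwrite('pics/t9.png',p[60:320,90:440,::-1])
```

```text
[ 0.6156 -0.2388  0.216 ] 18.125377331655734 [-30.9  31.7  75.    0.   73.4 -49. ] [-0.72559451 -0.43542159 -3.06615802] 13.453398124024174
5 10 7 84 87 84 86 ang 15
64 6 7 84 86 84 84 ang 20
83 5 7 4 83 157 164 ang 25
121 61 5 66 163 165 165 ang 30
64 6 7 131 157 166 164 ang 35
6 5 6 7 131 165 162 ang 40
7 6 7 6 5 5 9 ang 45
5
[-0.45785437  0.6831499   0.63572013] [ 0.5993672  -0.1869174   0.23052408] [ 0.60442925 -0.18228905  0.23870328]
```

View pics/t9.png

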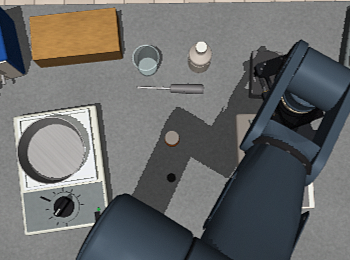

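The tray is lifted level, and the -3.1 N reading fits the tray plus all five stones. The brown box beyond the basin is up to 166 mm high, so I'll stay above it. I'll carry the tray over gently.

>>> {"method": "send_rows", "body": {"moves": [[0.03, 0.01, 0, 0, 0, 0], [0.1, 0.04, 0, 0, 0, 0], [0.2, 0.08, 0, 0, 0, 0], [0.31, 0.13, 0, 0, 0, 0], [0.42, 0.18, 0, 0, 0, 0], [0.53, 0.22, 0, 0, 0, 0], [0.62, 0.26, 0, 0, 0, 0], [0.68, 0.285, 0, 0, 0, 0], [0.72, 0.3, 0, 0, 0, 0], [0.73, 0.305, 0, 0, 0, 0]]}}

```text
time_s: 29.55
position: [0.6316, -0.0406, 0.2167]
tcp_rot: [[-0.313, 0.95, -0.001], [0.95, 0.313, 0.0], [0.0, -0.001, -1.0]]
force: [-0.2, -1.0, -2.0]
opening: 0.159
grasp_force: 30.0
```

>>> {"method": "send_rows", "body": {"moves": [[0.03, 0.01, 0, 0, 0, 0], [0.1, 0.04, 0, 0, 0, 0], [0.2, 0.08, 0, 0, 0, 0], [0.31, 0.13, 0, 0, 0, 0], [0.42, 0.18, 0, 0, 0, 0], [0.53, 0.22, 0, 0, 0, 0], [0.62, 0.26, 0, 0, 0, 0], [0.68, 0.285, 0, 0, 0, 0], [0.72, 0.3, 0, 0, 0, 0], [0.73, 0.305, 0, 0, 0, 0]]}}

```text
time_s: 30.55
position: [0.6476, 0.1555, 0.2168]
tcp_rot: [[-0.312, 0.95, -0.0], [0.95, 0.312, -0.0], [-0.0, -0.0, -1.0]]
force: [0.1, -0.4, -2.7]
opening: 0.155
grasp_force: 30.0
```

Run:
```python
from h import *
s=readout.read_state();print(s['time_s'],s['position'].round(4),ang(),s['joint_positions'].round(1),s['force'],s['opening']*87)
a=np.radians(27.8); r=.75
print(row([r*np.cos(a),r*np.sin(a),.21],27.8))
```

```text
30.55 [0.6476 0.1555 0.2168] 18.15250781543909 [  3.9  32.1  74.1  -0.   73.8 -14.2] [ 0.08731763 -0.35709987 -2.65468978] 13.446255830063256
[0.719, 0.302, 0.027, 0, 0, np.float64(-0.107)]
```

>>> {"method": "send_rows", "body": {"moves": [[0.03, 0.015, 0, 0, 0, 0], [0.1, 0.05, 0, 0, 0, 0], [0.2, 0.1, 0, 0, 0, 0], [0.3, 0.15, 0, 0, 0, 0], [0.4, 0.2, 0, 0, 0, 0], [0.5, 0.25, 0, 0, 0, 0], [0.57, 0.285, 0.02, 0, 0, 0], [0.62, 0.31, 0.04, -0.03, 0, 0], [0.63, 0.317, 0.068, -0.07, 0, 0], [0.63, 0.317, 0.068, -0.11, 0, 0], [0.63, 0.317, 0.068, -0.11, 0, 0]]}}

```text
time_s: 31.65
position: [0.6708, 0.3292, 0.1984]
tcp_rot: [[-0.312, 0.937, 0.158], [0.95, 0.307, 0.052], [0.0, 0.167, -0.986]]
force: [0.3, 0.2, -3.2]
opening: 0.157
grasp_force: 30.0
```

Run:
```python
from h import *
s=readout.read_state();R=np.array(s['tcp_rot']);print(s['time_s'],s['position'].round(4),s['joint_positions'].round(1),s['force'],R.round(3))
lip=s['position']-.143*R[:,1]-.005*R[:,2]; print('lip',lip)
p,d,i,M=cap('wrist','w10.png')
e=np.array([np.cos(np.radians(18.1)),np.sin(np.radians(18.1)),0])
tgt=np.array([.549,.290,0])+.098*e; tgt[2]=.259
print((R.T@(tgt-s['position'])/.25).round(3))
```

```text
31.65 [0.6708 0.3292 0.1984] [17.6 35.5 71.4  0.1 63.5 -0.7] [ 0.34118919  0.22192773 -3.18082516] [[-0.312  0.937  0.158]
 [ 0.95   0.307  0.052]
 [ 0.     0.167 -0.986]]
lip [0.53604941 0.28504299 0.1794726 ]
[ 0.002 -0.078 -0.259]
```

View pics/w10.png

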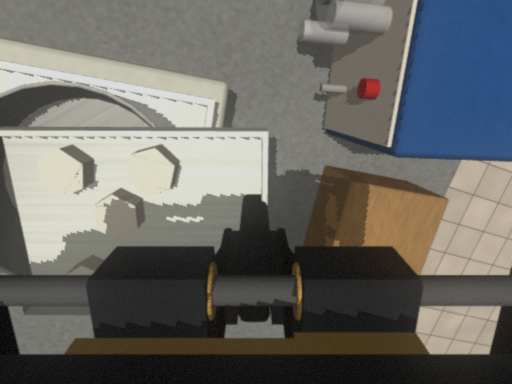

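The tray is over the basin with the stones visible at (65,170), (150,170), (118,210) and (90,265). Now I'll tip it.

>>> {"method": "send_rows", "body": {"moves": [[0, -0.01, -0.02, -0.05, 0, 0], [0, -0.015, -0.05, -0.1, 0, 0], [0, -0.02, -0.07, -0.15, 0, 0], [0, -0.03, -0.1, -0.2, 0, 0], [0, -0.04, -0.13, -0.25, 0, 0], [0, -0.05, -0.16, -0.3, 0, 0], [0, -0.06, -0.18, -0.35, 0, 0], [0, -0.065, -0.21, -0.4, 0, 0], [0, -0.07, -0.23, -0.45, 0, 0], [0, -0.078, -0.26, -0.5, 0, 0], [0, -0.078, -0.26, -0.5, 0, 0], [0, -0.078, -0.26, -0.5, 0, 0]]}}

```text
time_s: 32.9
position: [0.654, 0.3265, 0.2865]
tcp_rot: [[-0.308, 0.582, 0.753], [0.951, 0.19, 0.243], [-0.002, 0.791, -0.612]]
force: [-0.9, 0.1, -1.9]
opening: 0.161
grasp_force: 30.0
```

Run:
```python
from h import *
s=readout.read_state();R=np.array(s['tcp_rot']);print(s['time_s'],s['position'].round(4),s['joint_positions'].round(1),s['force'],R.round(3).tolist(),s['opening']*87)
print('lip',s['position']-.143*R[:,1]-.005*R[:,2])
p,d,i,M=cap('wrist'); q,_,_,_=cap('side'); t,_,_,_=cap('top')
cv2.imwrite('pics/m11.png',np.hstack([cv2.resize(p,(400,300)),cv2.resize(q[200:384,80:320],(400,300))])[:,:,::-1])
```

```text
32.9 [0.654  0.3265 0.2865] [ 17.8  21.4 106.1  19.3   0.2 -19.5] [-0.88119534  0.12253966 -1.88337168] [[-0.308, 0.582, 0.753], [0.951, 0.19, 0.243], [-0.002, 0.791, -0.612]] 14.03894469541366
lip [0.56703461 0.29813055 0.17649169]
```

View pics/m11.png

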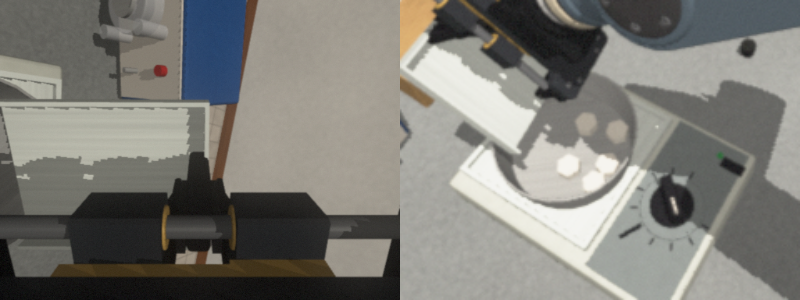

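All five stones are in the basin at about (587,124), (617,131), (568,166), (607,163) and (593,182) of the composite, and the tray is empty. I'll raise it and level it.

>>> {"method": "send_rows", "body": {"moves": [[0, 0.05, -0.04, 0.03, 0, 0], [0, 0.1, -0.08, 0.08, 0, 0], [0, 0.12, -0.1, 0.15, 0, 0], [0, 0.12, -0.1, 0.23, 0, 0], [0, 0.12, -0.1, 0.31, 0, 0], [0, 0.12, -0.1, 0.39, 0, 0], [0, 0.12, -0.1, 0.47, 0, 0], [0, 0.12, -0.1, 0.55, 0, 0], [0, 0.12, -0.1, 0.58, 0, 0], [0, 0.12, -0.1, 0.58, 0, 0], [0, 0.12, -0.1, 0.58, 0, 0]]}}

```text
time_s: 34.15
position: [0.6514, 0.3254, 0.3229]
tcp_rot: [[-0.307, 0.952, 0.0], [0.952, 0.307, -0.003], [-0.003, -0.001, -1.0]]
force: [0.2, 0.3, -1.9]
opening: 0.158
grasp_force: 30.0
```

```bash
cat > st.py <<'E'
from h import *
from scipy.spatial.transform import Rotation as Ro
import sys
s=readout.read_state();R=np.array(s['tcp_rot']);print(s['time_s'],s['position'].round(4),s['joint_positions'].round(1),s['force'].round(1),s['opening'].__round__(3),'yang',round(ang(s),2),'z',R[:,2].round(4))
if len(sys.argv)>4:
    x,y,z,a=map(float,sys.argv[1:5]); a=np.radians(a); c,n=np.cos(a),np.sin(a)
    T=np.array([[-n,c,0],[c,n,0],[0,0,-1.]])
    print('row',(R.T@(np.array([x,y,z])-s['position'])/.25).round(3),(Ro.from_matrix(R.T@T).as_rotvec(degrees=True)/90).round(3))
E
python3 st.py .63 0 .24 18
```

```text
34.15 [0.6514 0.3254 0.3229] [17.9 33.6 54.9 -0.2 91.5 -0. ] [ 0.2  0.3 -1.9] 0.158 yang 17.88 z [ 1.0e-04 -3.3e-03 -1.0e+00]
row [-1.211 -0.481  0.336] [-0.001  0.002 -0.001]
```

Run:
```python
from h import *
p,d,i,M=cap('top','t12.png'); P=cloud(d,i,M); Z=P[...,2]; V,U=np.mgrid[:384,:512]
ba=(U>310)&(U<415)&(V>160)&(V<275)
def pts(m,z):
    vv,uu=np.where(m); return np.array([ray(i,M,u,v,z)[:2] for u,v in zip(uu,vv)],np.float32)*1000
w=pts(ba&(Z>.063)&(Z<.075),.068); print('pan',len(w),w.mean(0),cv2.minEnclosingCircle(w),cv2.minAreaRect(w))
# grey pan by colour too
w=pts(ba&(Z>.048)&(Z<.075),.054); print('bal',cv2.minAreaRect(w))
cv2.imwrite('pics/t12c.png',cv2.resize(p[150:290,90:420,::-1],None,fx=2.4,fy=2.4))
```

```text
pan 1973 [ 553.02673 -269.888  ] ((513.2054443359375, -245.49526977539062), 112.41858673095703) ((510.70166015625, -265.96392822265625), (127.87418365478516, 216.27662658691406), 85.38298797607422)
bal ((523.948974609375, -269.956787109375), (248.5559539794922, 189.3063507080078), 1.273751974105835)
```

View pics/t12c.png

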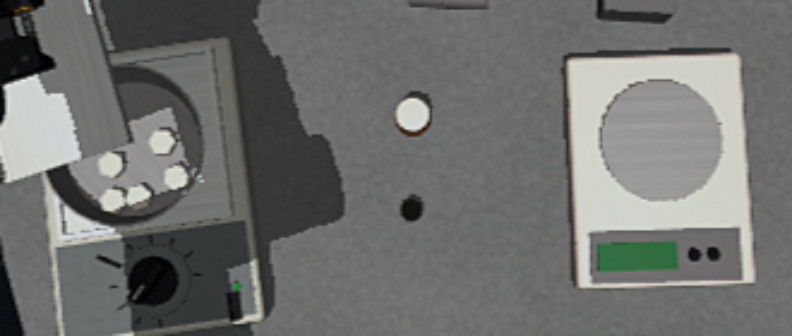

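>>> {"method": "send_rows", "body": {"moves": [[-1, -0.4, 0.2, 0, 0, 0], [-1, -0.4, 0.2, 0, 0, 0], [-1, -0.4, 0.2, 0, 0, 0], [-1, -0.4, 0.2, 0, 0, 0], [-1, -0.4, 0.2, 0, 0, 0], [-1, -0.4, 0.2, 0, 0, 0], [-1, -0.4, 0.2, 0, 0, 0]]}}

```text
time_s: 34.9
position: [0.6314, 0.053, 0.2745]
tcp_rot: [[-0.303, 0.953, -0.001], [0.953, 0.303, -0.004], [-0.004, -0.002, -1.0]]
force: [-0.1, 1.3, -1.7]
opening: 0.156
grasp_force: 30.0
```

The pan is clear with its centre at about (0.5535, -0.2695). The five stones sit in the basin. I'll carry the tray back.

>>> {"method": "send_rows", "body": {"moves": [[-1, -0.36, 0.25, 0, 0, 0], [-1, -0.36, 0.25, 0, 0, 0], [-1, -0.36, 0.25, 0, 0, 0], [-1, -0.36, 0.25, 0, 0, 0], [-1, -0.36, 0.25, 0, 0, 0], [-1, -0.36, 0.25, 0, 0, 0], [-1, -0.36, 0.25, 0, 0, 0], [-1, -0.36, 0.25, 0, 0, 0]]}}

```text
time_s: 35.7
position: [0.6242, -0.2079, 0.2132]
tcp_rot: [[-0.307, 0.952, 0.001], [0.952, 0.307, -0.002], [-0.002, 0.0, -1.0]]
force: [-0.9, 0.1, -2.0]
opening: 0.16
grasp_force: 30.0
```

```bash
python3 st.py .618 -.2485 .09 18
```

```text
35.7 [ 0.6242 -0.2079  0.2132] [-28.1  31.6  75.7  -0.1  72.6 -46. ] [-0.9  0.1 -2. ] 0.16 yang 17.9 z [ 9.0e-04 -1.9e-03 -1.0e+00]
row [-0.146 -0.074  0.493] [ 0.     0.001 -0.001]
```

>>> {"method": "send_rows", "body": {"moves": [[-0.146, -0.074, 0.1, 0, 0, 0], [-0.146, -0.074, 0.25, 0, 0, 0], [-0.146, -0.074, 0.4, 0, 0, 0], [-0.146, -0.074, 0.49, 0, 0, 0], [-0.146, -0.074, 0.51, 0, 0, 0], [-0.146, -0.074, 0.51, 0, 0, 0], [-0.146, -0.074, 0.51, 0, 0, 0], [-0.146, -0.074, 0.51, 0, 0, 0]]}}

```text
time_s: 36.5
position: [0.6194, -0.2499, 0.0876]
tcp_rot: [[-0.308, 0.951, 0.004], [0.951, 0.308, -0.005], [-0.006, 0.002, -1.0]]
force: [0.0, -0.4, -0.8]
opening: 0.16
grasp_force: 30.0
```

```bash
python3 st.py .618 -.2485 .068 18
python3 - <<'E'
from h import *
p,d,i,M=cap('wrist','w13.png'); P=cloud(d,i,M)
m=(abs(P[...,2]-.095)<.025)&(P[...,1]>-.27)&(P[...,1]<-.18)&(P[...,0]>.45)&(P[...,0]<.6)&(p.min(2)>60)
Q=P[m]; h,b=np.histogram(Q[:,2],25); print(list(zip(b.round(3),h)))
E
```

```text
36.5 [ 0.6194 -0.2499  0.0876] [-31.5  40.2  80.7  -0.2  58.7 -49.4] [ 0.  -0.4 -0.8] 0.16 yang 17.97 z [ 0.0037 -0.0049 -1.    ]
row [ 0.008 -0.004  0.079] [ 0.001  0.004 -0.   ]
[(np.float64(0.07), np.int64(21)), (np.float64(0.072), np.int64(0)), (np.float64(0.073), np.int64(0)), (np.float64(0.075), np.int64(0)), (np.float64(0.076), np.int64(0)), (np.float64(0.078), np.int64(0)), (np.float64(0.079), np.int64(0)), (np.float64(0.081), np.int64(0)), (np.float64(0.082), np.int64(0)), (np.float64(0.084), np.int64(0)), (np.float64(0.085), np.int64(1)), (np.float64(0.087), np.int64(28)), (np.float64(0.088), np.int64(716)), (np.float64(0.09), np.int64(12523)), (np.float64(0.091), np.int64(5256)), (np.float64(0.093), np.int64(111)), (np.float64(0.094), np.int64(89)), (np.float64(0.096), np.int64(71)), (np.float64(0.097), np.int64(81)), (np.float64(0.099), np.int64(85)), (np.float64(0.1), np.int64(77)), (np.float64(0.102), np.int64(94)), (np.float64(0.103), np.int64(221)), (np.float64(0.105), np.int64(1153)), (np.float64(0.106), np.int64(225))]
```

>>> {"method": "send_rows", "body": {"moves": [[0.005, -0.004, 0.03, 0, 0, 0], [0.005, -0.004, 0.05, 0, 0, 0], [0.005, -0.004, 0.065, 0, 0, 0], [0.005, -0.004, 0.073, 0, 0, 0], [0.005, -0.004, 0.078, 0, 0, 0], [0.005, -0.004, 0.078, 0, 0, 0], [0.005, -0.004, 0.078, 0, 0, 0]]}}

```text
time_s: 37.25
position: [0.6162, -0.2488, 0.0681]
tcp_rot: [[-0.308, 0.952, -0.0], [0.952, 0.308, -0.003], [-0.003, -0.001, -1.0]]
force: [-3.5, 2.2, 10.9]
opening: 0.161
grasp_force: 30.0
```

>>> {"method": "send_rows", "body": {"moves": [[0, 0, 0, 0, 0, 0], [0, 0, 0, 0, 0, 0], [0, 0, 0, 0, 0, 0], [0, 0, -0.1, 0, 0, 0], [0, 0, -0.25, 0, 0, 0], [0, 0, -0.4, 0, 0, 0], [0, 0, -0.5, 0, 0, 0], [0.7, -0.2, -0.6, 0, 0, 0], [0.7, -0.2, -0.6, 0, 0, 0], [0.7, -0.2, -0.6, 0, 0, 0], [0.7, -0.2, -0.6, 0, 0, 0], [0.7, -0.2, -0.6, 0, 0, 0]], "grip": 0.4}}

```text
time_s: 38.45
position: [0.5116, -0.0934, 0.2156]
tcp_rot: [[-0.311, 0.95, -0.003], [0.95, 0.311, -0.001], [0.0, -0.003, -1.0]]
force: [-0.0, -0.7, 0.2]
opening: 0.402
grasp_force: 0.0
```

>>> {"method": "send_rows", "body": {"moves": [[0.95, -0.4, 0, 0, 0, 0], [0.95, -0.4, 0, 0, 0, 0], [0.95, -0.4, 0, 0, 0, 0], [0.95, -0.4, 0, 0, 0, 0], [0.95, -0.4, 0, 0, 0, 0], [0.95, -0.4, 0, 0, 0, 0], [0.95, -0.4, 0, 0, 0, 0], [0.95, -0.4, 0, 0, 0, 0]]}}

```text
time_s: 39.25
position: [0.349, 0.0971, 0.2151]
tcp_rot: [[-0.308, 0.951, 0.003], [0.951, 0.308, -0.003], [-0.004, 0.001, -1.0]]
force: [0.3, -0.4, -0.4]
opening: 0.402
grasp_force: 0.0
```

```bash
python3 st.py
python3 - <<'E'
from h import *
p,d,i,M=cap('top','t14.png'); P=cloud(d,i,M); Z=P[...,2]; V,U=np.mgrid[:384,:512]
ba=(U>315)&(U<415)&(V>160)&(V<275)
def pts(m,z):
    vv,uu=np.where(m); return np.array([ray(i,M,u,v,z)[:2] for u,v in zip(uu,vv)],np.float32)*1000
print('handle',cv2.minAreaRect(pts(ba&(abs(Z-.138)<.004),.138)), 'floor',cv2.minAreaRect(pts(ba&(abs(Z-.0715)<.0025)&(p.min(2)>150)&(U<390),.071)))
m=ba&(abs(Z-.0715)<.006)&(p.min(2)>100); print(np.median(Z[m]), np.percentile(Z[m],[5,95]))
E
```

```text
39.25 [0.349  0.0971 0.2151] [ -2.1   7.2 115.1  -0.2  57.5 -19.9] [ 0.3 -0.4 -0.4] 0.402 yang 17.92 z [ 0.0026 -0.0034 -1.    ]
handle ((615.2876586914062, -247.42196655273438), (13.772377967834473, 39.36271667480469), 16.62571907043457) floor ((551.3215942382812, -275.79461669921875), (146.7298583984375, 117.72895812988281), 17.64633560180664)
0.07082211476196099 [0.06699806 0.07467589]
```

The tray stands centred on the pan within about 3 mm. Now the knob: bar axis about 147°, pointer about 40° clockwise from the shaker's -x. I'll refine this with the wrist camera.

>>> {"method": "send_rows", "body": {"moves": [[0.4, 0.58, 0, 0, 0, -0.434], [0.4, 0.58, 0, 0, 0, -0.434], [0.4, 0.58, 0.1, 0, 0, -0.434], [0.4, 0.58, 0.2, 0, 0, -0.434], [0.4, 0.58, 0.34, 0, 0, -0.434], [0.4, 0.58, 0.34, 0, 0, -0.434], [0.4, 0.58, 0.34, 0, 0, -0.434]], "grip": 0.4}}

```text
time_s: 40.0
position: [0.4545, 0.2363, 0.1288]
tcp_rot: [[-0.837, 0.548, -0.002], [0.548, 0.837, -0.003], [-0.0, -0.004, -1.0]]
force: [-0.4, 0.2, -0.2]
opening: 0.399
grasp_force: 0.0
```

```bash
python3 st.py
cat > knob.py <<'E'
from h import *
import sys
p,d,i,M=cap('wrist',sys.argv[1]); P=cloud(d,i,M); Z=P[...,2]
V,U=np.mgrid[:384,:512]
def pts(m,z):
    vv,uu=np.where(m); return np.array([ray(i,M,u,v,z)[:2] for u,v in zip(uu,vv)],np.float32)*1000
near=np.hypot(P[...,0]-.41,P[...,1]-.267)
m=(abs(Z-.104)<.004)&(near<.04)&(V<235); w=pts(m,.104); r=cv2.minAreaRect(w); print('bar',len(w),r)
wp=pts(m&(p.min(2)>110),.104); print('ptr',len(wp),wp.mean(0) if len(wp) else 0)
# long mark: dark on housing, 40-70 mm from axis
c=np.array(r[0])/1000; rad=np.hypot(P[...,0]-c[0],P[...,1]-c[1])
mk=((p.max(2)<60)&(abs(Z-.060)<.005)&(rad>.036)&(rad<.075)&(V<240)).astype(np.uint8)
n,l,st,cc=cv2.connectedComponentsWithStats(mk)
for k in range(1,n):
    if st[k,4]>15:
        q=pts(l==k,.060); mm=q.mean(0); print('mark',st[k,4],cc[k].round(0),mm,'r',np.hypot(*(mm-c*1000)),'ang',np.degrees(np.arctan2(mm[1]-c[1]*1000,mm[0]-c[0]*1000)),cv2.minAreaRect(q)[1:])
E
python3 knob.py k1.png
```

```text
40.0 [0.4545 0.2363 0.1288] [ 15.1  26.9 101.6  -0.2  51.6 -41.6] [-0.4  0.2 -0.2] 0.399 yang 56.78 z [-0.002  -0.0035 -1.    ]
bar 1615 ((409.6148376464844, 269.56011962890625), (13.836637496948242, 48.70429229736328), 55.57312774658203)
ptr 97 [397.8346  277.48257]
mark 24 [219.  76.] [365.1163  263.14325] r 44.95882397430866 ang -171.7942818717787 ((8.050567626953125, 1.4342615604400635), 7.998702049255371)
mark 23 [316. 111.] [426.2635  310.74835] r 44.425759129758546 ang 67.99100167231698 ((7.0481109619140625, 2.438772678375244), 64.7801284790039)
mark 27 [216. 160.] [415.88715 224.92766] r 45.07103810489645 ang -82.00047213733677 ((1.9270600080490112, 8.159812927246094), 6.261023044586182)
mark 24 [240. 177.] [437.4401  233.56476] r 45.496273780992894 ang -52.29513782231807 ((1.7807940244674683, 8.147653579711914), 40.704044342041016)
mark 16 [268. 178.] [451.41187 252.12303] r 45.28844834552596 ang -22.64515959167389 ((1.2712762355804443, 7.728462219238281), 68.46647644042969)
```

View pics/k1.png

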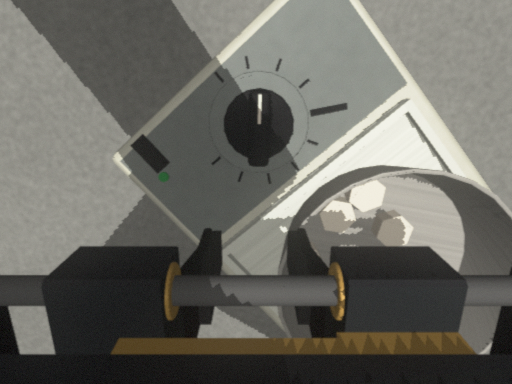

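The pointer is at (259,105) and the long mark at (328,109), at 67.9° in world angle. The bar is at 145.6°, so it needs about 77.7° clockwise. Gripping the knob now.

>>> {"method": "send_rows", "body": {"moves": [[0.223, 0.013, 0, 0, 0, 0.013], [0.223, 0.013, 0, 0, 0, 0.013], [0.223, 0.013, 0, 0, 0, 0.013], [0.223, 0.013, 0.15, 0, 0, 0.013], [0.223, 0.013, 0.25, 0, 0, 0.013], [0.223, 0.013, 0.32, 0, 0, 0.013], [0.223, 0.013, 0.32, 0, 0, 0.013], [0.223, 0.013, 0.32, 0, 0, 0.013]], "grip": 0.4}}

```text
time_s: 40.85
position: [0.4108, 0.2701, 0.0502]
tcp_rot: [[-0.826, 0.563, 0.002], [0.563, 0.826, -0.002], [-0.003, -0.0, -1.0]]
force: [-0.2, 0.8, -0.2]
opening: 0.401
grasp_force: 0.0
```

```bash
python3 st.py .4096 .2696 .048 55.6
```

```text
40.85 [0.4108 0.2701 0.0502] [ 20.4  33.5 108.1  -0.3  38.4 -35.2] [-0.2  0.8 -0.2] 0.401 yang 55.74 z [ 0.0023 -0.0021 -1.    ]
row [ 0.003 -0.004  0.009] [-0.     0.002  0.002]
```

>>> {"method": "send_rows", "body": {"moves": [[0, 0, 0, 0, 0, 0], [0, 0, 0, 0, 0, 0], [0, 0, 0, 0, 0, 0], [0, 0, 0, 0, 0, 0], [0, 0, 0, 0, 0, 0]], "grip": 0}}

```text
time_s: 41.35
position: [0.4089, 0.2697, 0.05]
tcp_rot: [[-0.828, 0.561, 0.0], [0.561, 0.828, -0.004], [-0.002, -0.003, -1.0]]
force: [-0.7, -4.2, 6.2]
opening: 0.157
grasp_force: 30.0
```

>>> {"method": "send_rows", "body": {"moves": [[0, 0, 0, 0, 0, 0.05], [0, 0, 0, 0, 0, 0.13], [0, 0, 0, 0, 0, 0.22], [0, 0, 0, 0, 0, 0.31], [0, 0, 0, 0, 0, 0.4], [0, 0, 0, 0, 0, 0.49], [0, 0, 0, 0, 0, 0.58], [0, 0, 0, 0, 0, 0.67], [0, 0, 0, 0, 0, 0.76], [0, 0, 0, 0, 0, 0.84], [0, 0, 0, 0, 0, 0.863], [0, 0, 0, 0, 0, 0.863]]}}

```text
time_s: 42.55
position: [0.4101, 0.27, 0.05]
tcp_rot: [[0.372, 0.928, 0.002], [0.928, -0.372, -0.003], [-0.002, 0.003, -1.0]]
force: [0.9, -4.1, 5.1]
opening: 0.16
grasp_force: 30.0
```

```bash
python3 st.py
```

```text
42.55 [0.4101 0.27   0.05  ] [ 20.4  33.5 108.1  -0.3  38.3  42.5] [ 0.9 -4.1  5.1] 0.16 yang -21.82 z [ 0.0022 -0.0029 -1.    ]
```

>>> {"method": "send_rows", "body": {"moves": [[0, 0, 0, 0, 0, 0], [0, 0, 0, 0, 0, 0], [0, 0, 0, 0, 0, 0], [0, 0, -0.1, 0, 0, 0], [0, 0, -0.2, 0, 0, 0], [0, 0, -0.32, 0, 0, 0], [-0.24, 0, -0.32, 0, 0, 0], [-0.24, 0, -0.32, 0, 0, 0], [-0.24, 0, -0.32, 0, 0, 0]], "grip": 0.4}}

```text
time_s: 43.45
position: [0.3851, 0.2138, 0.1293]
tcp_rot: [[0.374, 0.927, -0.002], [0.927, -0.374, -0.003], [-0.004, -0.001, -1.0]]
force: [-0.5, -0.3, -0.8]
opening: 0.403
grasp_force: 0.0
```

```bash
python3 knob.py k2.png
```

```text
bar 1639 ((409.7184143066406, 269.4051208496094), (48.05560302734375, 13.648213386535645), 68.7429428100586)
ptr 122 [414.64658 281.51172]
mark 18 [306. 145.] [437.0861  233.65778] r 45.02068802364166 ang -52.56282817701235 ((1.2499701976776123, 7.590743541717529), 38.806121826171875)
mark 18 [284. 166.] [415.7214  224.79384] r 45.01335813295576 ang -82.33619076271518 ((1.071581482887268, 8.492521286010742), 5.351998329162598)
```

```bash
python3 -c "
from rig import ticket
print(ticket.hand_in())"
```

```text
the job is handed in; nothing more can be done
None
```

The job is handed in (no verdict came back): all five stones were gathered on the tray and tipped into the basin, the empty tray is back within about 3 mm of the pan's centre, and the knob's pointer is within about 1° of the long mark; I viewed 16 pictures, two over the limit of 14.

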